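# Set up the folding ware stand and load it with cups

### The arm

A 6-joint arm with a two-finger parallel gripper is mounted at the origin on the work surface. World frame = base frame: x ahead of the robot, y to its left, z up, the work surface at z = 0. Lengths are in m, angles in rad, forces in N, time in s.
With the tool pointing down it reaches from about 0.35 to 0.85 m from the base axis. Payload 8.1 kg.
Tool frame: the origin (TCP) lies on the centre line of the jaws, within the pads' length; the fingertips stand 17 mm ahead of it and the grasp point (between the pads) lies 2 mm behind it; z points along the fingers, y is the line along which they close (so a half turn about z gives the same grasp; the last joint's range is limited). The gripper opens to 93 mm and grips with 3 to 60 N. Pads are 15 mm wide; open, the fingers measure 128 mm over their backs; the gripper's body (75 mm by 188 mm) begins 65 mm behind the grasp point.
Start: joints at [1.104, 0.13, 1.488, -0, 1.523, -0.085], TCP at [0.224, 0.557, 0.236] pointing down, gripper open.
Joint ranges: [-2.96, 2.96], [-0.89, 2.26], [0.02, 2.5], [-1.34, 4.48], [0, 2.73], [-2.66, 2.66]. Speed limits (rad/s): [2.39, 2.39, 2.79, 3.14, 3.14, 3.14].

### API

Orientations are given as a rotation vector (axis times angle).
In Python, from plant import telemetry, viewer, order gives the robot as it stands.
- The arm moves only by the tool send_rows, never from a script. Its argument "plan" is a list that holds one entry, the list of rows, each a list of 5 numbers: the closure, from -1 (fully open) to 1 (shut), then the shift along the world's x, y, z normalised to -1 to 1, where 1 is 0.2 m, then the turn about the world's z normalised to -1 to 1, where 1 is 60 degrees. A call has 1 to 20 rows; each row is the pose to reach, as a shift and turn from the pose commanded when the call began; what a row does not reach only later rows make up. A row lasts 1/12 s, in which the tool goes at most 41.7 mm and 7.16 degrees, less where a joint would pass 70% of its speed; a pose out of reach is approached as far as the arm can. A call with a number of a shift or a turn outside -1 to 1 is refused whole. A call with a gripper value outside its range is refused whole. The fingers move at their own pace and stop on an object; "force" is the grip in N (left out, the last holds). Time passes only in rows, so rows that repeat a pose let the fingers close. It gives the time, the measured TCP pose, the force, the opening and the grip force at its end, in the units of the state.
- telemetry.read_state(): the state, without advancing time (a new reading comes with each control period).
- viewer.read_camera(name): name is "scene" or "top" or "wrist"; returns (picture, depth): 420x560x3 uint8, blue, green, red; 420x560 float32, m along the optical axis (not along the pixel's ray), 0 where there is no reading.
- viewer.calibration(name): a dict with "camera_matrix" (3x3 intrinsics, pixels), "extrinsics" (4x4, takes a point from camera to world coordinates); the wrist camera has in their place "hand_eye" (4x4, takes a point from camera to tool coordinates, whose origin is the TCP and whose axes are the flange's). Camera axes: x right, y up, looking along -z (the intrinsics and any distortion apply to the point x, -y, -z); pixel columns grow to the right and rows downward; lengths in m; the calibration is good to about 2 mm. A picture is of the moment at which its call begins: read the wrist's pose just before it. calibration takes no time and is no camera call.
- order.close_job(): hands the job in; it is judged then, once.
The state is a dict: "t": time; "q": joint angles; "dq": joint speeds; "joint_torque": joint torques, N m; "tool_pos": TCP position; "orientation": TCP orientation; "force": force on the tool from outside, world axes, zero at the start; "wrist_torque": the same for the moment, N m; "opening": finger opening in m; "gripper_force": force on a finger pad.
Only numpy, scipy, OpenCV 4.12 (cv2) and the standard library are available. Lean on these libraries where they do the work, as an engineer would, in place of code of your own. Each camera call takes 0.05 s, during which the arm holds its last target. There are 200 camera calls.

### The job

Set up the drying stand: swing its folded yellow arm fully out until it seats in its end detent, then lock it with the red-knobbed pin, pushed fully home through the arm and the lug beneath it. Then lay the ware board flat across the yellow arm and the green rail, with both ends well supported, and stand every cup upright on the board. Leave the jar, the bowl and the brush where they are.

Things in the scene. Friction and masses are not known exactly. Their poses are not given: they have to be found in the camera images.
- stand: fixed folding stand; origin on the table under mid deck. Dark beam 44 x 270 x 60 mm high at its far side (x +83 to +127 mm, along y). Green fixed rail, 28 mm wide, along x at y = -100 mm, x -100 to +78, top z = 78 mm. Yellow arm hinged at x +105, y +100 mm (vertical axis): folded along -y over the beam; fully out it points to -x, parallel to the rail, 28 mm wide, top z = 78 mm, tip at x -100
- brace (a joint): swing of the yellow arm: 0 folded along the beam, 1.571 fully out against its end stop; a sprung ball detent has to be ridden over from about 0.95 to 1.3 and then holds the arm at the end (needs a few N at the handle)
- brace_hinge (a point): point on the arm's hinge axis, at the height of the arm's top (z = 78 mm)
- brace_handle (a point): middle of the orange upright round handle post at the arm's tip, 16 mm in diameter, 40 mm tall, standing on the arm (its foot is 22 mm below this point); 193 mm from the hinge axis
- brace_hole (a point): centre of the top mouth of the 13.5 mm hole through the arm (12 mm thick), 38 mm from the hinge axis
- stand_lughole (a point): centre of the top mouth of the 13.5 mm hole through the steel lug of the stand (12 mm thick, top at z = 58 mm); the arm's hole lies above it, 8 mm gap, when the arm is fully out
- block: fixed wooden parking block 56 x 56 x 45 mm high with a 13.5 mm hole in the middle, in which the pin stands at the start; origin under its centre
- pin: loose upright lock pin; origin at the tip of its rounded nose, z up along it. Steel shank 10 mm in diameter, 42 mm long; collar 20 mm in diameter from 42 to 47 mm; red round knob 18 mm in diameter from 47 to 81 mm. Fully home the collar lies on the arm, nose 36 mm above the table
- board: loose plywood ware board 300 (x) x 100 (y) x 12 mm, origin at the centre of its underside; on its top centre a dark wooden grip cleat 16 (x) x 60 (y) mm, from 12 to 40 mm high. It is laid with its x along the stand's y; between pin collar and handle post there are 137 mm, centred at x = -12 mm of the stand
- stand_deck (a point): middle of the place for the board: between the rails, at the height of their tops, 12 mm nearer the robot than the stand's origin
- cup0: loose straight-sided white cup without handle, 42 mm in diameter, 55 mm tall, wall 4 mm; origin at the centre of its underside; may be absent
- cup1: loose straight-sided terracotta cup without handle, 42 mm in diameter, 55 mm tall, wall 4 mm; origin at the centre of its underside; may be absent
- cup2: loose straight-sided white cup without handle, 42 mm in diameter, 55 mm tall, wall 4 mm; origin at the centre of its underside; may be absent
- cup3: loose straight-sided terracotta cup without handle, 42 mm in diameter, 55 mm tall, wall 4 mm; origin at the centre of its underside; may be absent
- jar: bystander: amber glaze jar, 60 mm in diameter, 75 mm tall
- bowl: bystander: blue bowl, 110 mm across, 45 mm tall
- brush: bystander: brush 180 mm long lying on the table
Things that resemble listed ones, but are neither listed nor needed, are in the scene too. Leave any blue look-alike of the cup3 alone.

How it is judged:
On the way, in this order (a step that is already met when the one before it is completed fails the run):
1. the yellow arm is swung fully out into its end detent (value of joint brace above 1.49 rad), for 0.2 s.
2. the pin is fully home through arm and lug (value of joint brace above 1.49 rad and horizontal distance between pin and stand_lughole below 0.006 m and z of pin in the frame of stand below 0.0395 m and angle between pin's own z axis and vertical below 0.15 rad), for 0.2 s.
3. the board lies flat across arm and rail (all of step 2 and z of board in the frame of stand between 0.074 and 0.083 m and angle between board's own z axis and vertical below 0.04 rad and y of board in the frame of stand between -0.045 and 0.045 m and angle between the x axis of board and the y axis of stand, either way round below 0.25 rad), for 0.2 s.
At the end, for the whole second after the job is handed in: arm within 0.08 rad of fully out; pin through arm and lug, its collar within 3.5 mm of the arm, upright; board flat on both rails, centred within 45 mm between them and square to them within 0.25 rad; every cup present upright on the board (centre over the board) and at rest (all of step 3 and x of cup0 in the frame of board between -0.15 and 0.15 m and y of cup0 in the frame of board between -0.05 and 0.05 m and z of cup0 in the frame of board between 0.007 and 0.018 m and angle between each of cup0, cup1, cup2, cup3's own z axis and vertical below 0.12 rad and linear speed of each of cup0, cup1, cup2, cup3, board below 0.02 m/s and x of cup1 in the frame of board between -0.15 and 0.15 m and y of cup1 in the frame of board between -0.05 and 0.05 m and z of cup1 in the frame of board between 0.007 and 0.018 m and x of cup2 in the frame of board between -0.15 and 0.15 m and y of cup2 in the frame of board between -0.05 and 0.05 m and z of cup2 in the frame of board between 0.007 and 0.018 m and x of cup3 in the frame of board between -0.15 and 0.15 m and y of cup3 in the frame of board between -0.05 and 0.05 m and z of cup3 in the frame of board between 0.007 and 0.018 m); the robot touches nothing.
It fails at once if the jar is pushed out of its place (over 40 mm) (distance of jar from where it was at the start of the episode above 0.04 m).
It fails at once if the bowl is pushed out of its place (over 40 mm) (distance of bowl from where it was at the start of the episode above 0.04 m).
It fails at once if the brush is pushed out of its place (over 40 mm) (distance of brush from where it was at the start of the episode above 0.04 m).
Of cup0, cup1, cup2, cup3 only 3 to 4 are there at a start; the rules pass over those that are not, and their reading is None.
At some moment in a run one of board, cup0, cup1, cup2, cup3 may be knocked a few centimetres aside while the robot is not near it.
It also fails if it takes over 200 s, if anything falls off the work surface, if the arm or the gripper's body presses on something with over 40 N, if the wrist force passes 120 N, or if a joint passes its speed limit or range.

## Working session

There is one attempt and no reset: what is moved stays moved. The work goes in short steps, Python scripts to look and compute and a tool call to move; the robot and the scene stay as the last step left them, time stands still between calls to the robot, and variables do not carry over. Pictures are saved under pics/ and viewed, at most 14 in all, crops included, and the job is handed in when it is done.

Besides the shell and the picture viewer there is one more tool, called after "Emit:" by a JSON object that holds its "op" and its "data", one argument or row to a line. send_rows: Moves the arm, as the interface text tells. Scaled input: -1 to 1 covers 0.2 m each way for a shift and 60 degrees each way for a turn. Its arguments: {"type":"object","properties":{"plan":{"type":"array"},"force":{"type":"number"}},"required":["plan"]}

```bash
ls; mkdir -p pics; python3 - <<'E'
from plant import telemetry, viewer
import cv2,numpy as np
print(telemetry.read_state())
for n in ("scene","top"):
    im,d=viewer.read_camera(n); cv2.imwrite(f"pics/{n}0.png",im); np.save(f"pics/{n}0.npy",d)
    c=viewer.calibration(n); print(n,c, (d>0).mean())
print(viewer.calibration("wrist"))
E
```

```text
pics
{'t': 0.0, 'q': array([ 1.10358366e+00,  1.31171960e-01,  1.48926020e+00,  1.80197841e-05,
        1.52298702e+00, -8.54314142e-02]), 'dq': array([-0.00094015, -0.00043759,  0.00042335, -0.00136812,  0.00068031,
        0.00025582]), 'joint_torque': array([ 1.45160964e-03, -5.59853268e+01, -4.91756845e+01,  7.68978847e-02,
        3.57667124e-02, -1.45124113e-04]), 'tool_pos': array([0.22329629, 0.5563317 , 0.23459144]), 'orientation': array([-5.95968413e-01, -3.08401994e+00,  2.75209968e-03]), 'force': array([-0.32173766, -0.0203403 ,  1.22424963]), 'wrist_torque': array([ 0.00686812, -0.02971288,  0.00574043]), 'gripper_force': 0.0, 'opening': 0.09273676864413012}
scene {'camera_matrix': array([[448.91740576,   0.        , 277.51679078],
       [  0.        , 448.91740576, 211.34976375],
       [  0.        ,   0.        ,   1.        ]]), 'extrinsics': array([[ 0.4187132 , -0.63823234,  0.6460176 ,  1.26198564],
       [ 0.90791553,  0.27916858, -0.31265682, -0.287372  ],
       [ 0.01919988,  0.71744295,  0.69635262,  0.8643866 ],
       [ 0.        ,  0.        ,  0.       
[... 416 characters left out ...]
68e-04,  1.96518800e-01,  9.80499731e-01,
         1.24970046e+00],
       [ 0.00000000e+00,  0.00000000e+00,  0.00000000e+00,
         1.00000000e+00]])} 0.9961819727891157
{'camera_matrix': array([[378.61336976,   0.        , 274.88742332],
       [  0.        , 378.61336976, 208.29069425],
       [  0.        ,   0.        ,   1.        ]]), 'hand_eye': array([[-1.91779840e-04,  9.63329344e-01,  2.68321706e-01,
         7.43583920e-02],
       [ 9.99999582e-01,  4.24761109e-04, -8.10240380e-04,
        -1.22386616e-03],
       [-8.94500959e-04,  2.68321438e-01, -9.63329023e-01,
        -1.48915528e-01],
       [ 0.00000000e+00,  0.00000000e+00,  0.00000000e+00,
         1.00000000e+00]])}
```

View pics/scene0.png

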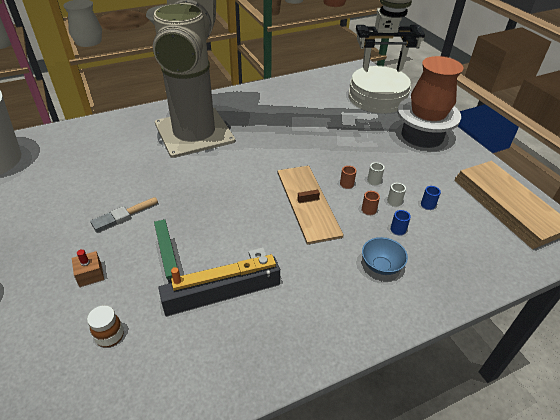

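View pics/top0.png

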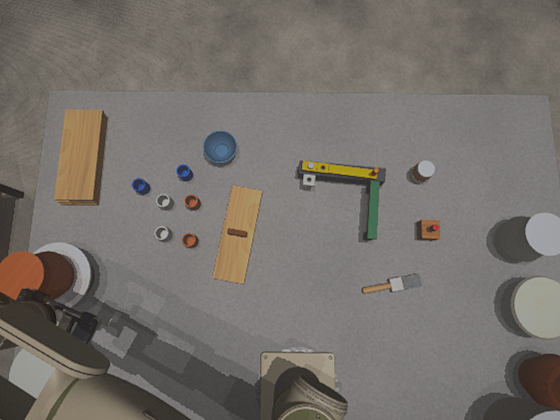

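```bash
cat > h.py <<'E'
import numpy as np, cv2
from plant import telemetry, viewer
from scipy.spatial.transform import Rotation as R
def pose(n):
    c=viewer.calibration(n)
    if n!="wrist": return c["camera_matrix"],c["extrinsics"]
    s=telemetry.read_state(); T=np.eye(4); T[:3,:3]=R.from_rotvec(s["orientation"]).as_matrix(); T[:3,3]=s["tool_pos"]
    return c["camera_matrix"],T@c["hand_eye"]
def shot(n,name=None):
    K,E=pose(n); im,d=viewer.read_camera(n)
    if name: cv2.imwrite(f"pics/{name}.png",im)
    return im,d,K,E
def ray(uv,K,E):
    uv=np.atleast_2d(uv).astype(float)
    v=np.c_[(uv[:,0]-K[0,2])/K[0,0],-(uv[:,1]-K[1,2])/K[1,1],-np.ones(len(uv))]
    return E[:3,3],v@E[:3,:3].T
def onplane(uv,z,K,E):
    o,v=ray(uv,K,E); return o+v*((z-o[2])/v[:,2])[:,None]
def cloud(d,K,E):
    vv,uu=np.mgrid[:d.shape[0],:d.shape[1]]
    o,v=ray(np.c_[uu.ravel(),vv.ravel()],K,E)
    return (o+v*d.ravel()[:,None]).reshape(*d.shape,3)
def project(p,K,E):
    q=(np.atleast_2d(p)-E[:3,3])@E[:3,:3]
    return np.c_[K[0,2]+K[0,0]*q[:,0]/-q[:,2],K[1,2]-K[1,1]*q[:,1]/-q[:,2]]
def tri(a,b):  # a,b=(uv,K,E)
    (o1,v1),(o2,v2)=ray(*a),ray(*b); v1=v1[0]/np.linalg.norm(v1);v2=v2[0]/np.linalg.norm(v2)
    t=np.linalg.lstsq(np.c_[v1,-v2],o2-o1,rcond=None)[0]
    p,q=o1+t[0]*v1,o2+t[1]*v2; return (p+q)/2,np.linalg.norm(p-q)
HSV=dict(yellow=((20,130,90),(32,255,255)),green=((65,80,40),(90,255,255)),orange=((6,150,100),(17,255,255)),
 red=((0,170,80),(4,255,255)),terra=((4,110,50),(13,230,230)),blue=((108,120,50),(125,255,255)),wood=((10,60,120),(22,170,255)),white=((0,0,150),(180,45,255)))
def blobs(im,c,lo=20,hi=20000):
    m=cv2.inRange(cv2.cvtColor(im,cv2.COLOR_BGR2HSV),*HSV[c])
    n,l,s,cc=cv2.connectedComponentsWithStats(m)
    return [(cc[i],s[i],l==i) for i in range(1,n) if lo<=s[i,4]<=hi]
E
python3 - <<'E'
from h import *
for n in ("top","scene"):
    im,d,K,E=shot(n); P=cloud(d,K,E)
    for c in HSV:
        for cc,s,m in blobs(im,c,15,6000):
            p=P[m]; p=p[(p[:,2]>.005)&(p[:,2]<.25)]
            if len(p)<10: continue
            md=np.median(p,0)
            if not(.2<md[0]<.95 and abs(md[1])<.6): continue
            print(n,c,cc.round(1),s[4],'med',md.round(4),'z95',np.percentile(p[:,2],95).round(4))
E
```

```text
top yellow [338.9 169.5] 594 med [ 0.6525 -0.1239  0.0786] z95 0.0822
top green [373.  209.8] 497 med [ 0.5275 -0.2233  0.0787] z95 0.0824
top orange [193.2 202.5] 32 med [0.5576 0.3338 0.0084] z95 0.0581
top orange [430.4 221.3] 23 med [ 0.5011 -0.4043  0.0461] z95 0.0489
top orange [190.8 241.2] 41 med [0.4334 0.3313 0.0091] z95 0.0579
top terra [421.1 177.5] 19 med [ 0.6362 -0.383   0.0516] z95 0.0557
top terra [191.5 201.6] 97 med [0.5576 0.3347 0.048 ] z95 0.0578
top terra [429.6 229.4] 263 med [ 0.4707 -0.3993  0.0457] z95 0.0496
top terra [236.8 232. ] 88 med [0.4615 0.1871 0.04  ] z95 0.0437
top terra [189.  239.8] 122 med [0.4364 0.3353 0.045 ] z95 0.0581
top blue [183.4 171.4] 80 med [0.6554 0.3665 0.0511] z95 0.0583
top blue [139.1 184.9] 79 med [0.6085 0.5036 0.0534] z95 0.0582
top wood [237.1 234.6] 2929 med [0.4498 0.1896 0.0125] z95 0.0164
top wood [430.1 229.1] 252 med [ 0.4702 -0.4017  0.0456] z95 0.0492
top wood [376.2 287.8] 141 med [ 0.298  -0.2377  0.0192] z95 0.0228
top white [426.  168.1] 209 med [ 0.6597 -0.3911  0.0756] z95 0.0799
top white [310.5 164.8] 20 m
[... 1052 characters left out ...]
95 0.0462
scene terra [ 74.5 261.1] 28 med [ 0.4608 -0.4221  0.0439] z95 0.0457
scene terra [175.8 275.8] 99 med [ 0.6471 -0.2241  0.1024] z95 0.1184
scene terra [ 81.5 282. ] 27 med [ 0.5044 -0.42    0.0188] z95 0.0256
scene terra [105.7 331. ] 192 med [ 0.6833 -0.3872  0.0479] z95 0.0542
scene blue [430.1 197.2] 334 med [0.6137 0.4921 0.0393] z95 0.0564
scene blue [400. 222.] 370 med [0.6594 0.3577 0.0388] z95 0.0564
scene wood [309.5 204.5] 2390 med [0.4937 0.1875 0.0122] z95 0.0151
scene wood [141.7 204.4] 169 med [ 0.303  -0.2353  0.0174] z95 0.0206
scene wood [ 84.7 263.5] 346 med [ 0.4829 -0.4019  0.0441] z95 0.0466
scene wood [221.4 271.5] 845 med [ 0.6549 -0.1293  0.0776] z95 0.0799
```

```bash
python3 - <<'E'
from h import *
def rect(p):
    (c,(w,h),a)=cv2.minAreaRect((p[:,:2]*1000).astype(np.float32)); 
    b=cv2.boxPoints((c,(w,h),a)); e=b[1]-b[0] if np.linalg.norm(b[1]-b[0])>np.linalg.norm(b[2]-b[1]) else b[2]-b[1]
    return np.round(c,1),np.round((w,h),1),round(np.degrees(np.arctan2(e[1],e[0]))%180,2)
for n in ("top","scene"):
    im,d,K,E=shot(n); P=cloud(d,K,E)
    for c,z in (("yellow",.078),("green",.078),("wood",.012)):
        for cc,s,m in blobs(im,c,300,6000):
            uv=np.argwhere(m)[:,::-1]; zz=P[m][:,2]; k=abs(zz-z)<.008
            if k.sum()<100: continue
            print(n,c,'plane',rect(onplane(uv[k],z,K,E)),k.sum())
    # tall things
    for c,x,y in (("handle",.647,-.225),("pin",.479,-.402),("cleat",.462,.188)):
        lo=dict(handle=.09,pin=.06,cleat=.03)[c]
        k=(np.hypot(P[...,0]-x,P[...,1]-y)<.04)&(P[...,2]>lo)&(P[...,2]<.13)
        p=P[k]; print(n,c,k.sum(),p.mean(0).round(4) if len(p) else 0,'min',p.min(0).round(3),'max',p.max(0).round(3), rect(p))
E
```

```text
top yellow plane (array([ 652.6, -123.5]), array([229.4,  29.7]), np.float32(83.62)) 561
top green plane (array([ 530.1, -223.4]), array([ 26. , 175.8]), np.float32(174.95)) 494
top wood plane (array([461.7, 188.7]), array([100.8, 298.9]), np.float32(170.23)) 2876
top handle 38 [ 0.6375 -0.2241  0.1114] min [ 0.631 -0.233  0.091] max [ 0.646 -0.218  0.122] (array([ 638.4, -224.9]), array([13.3, 14.5]), np.float32(126.96))
top pin 45 [ 0.4748 -0.4008  0.0797] min [ 0.468 -0.41   0.06 ] max [ 0.483 -0.393  0.088] (array([ 475.3, -401.6]), array([15.6, 16.8]), np.float32(93.65))
top cleat 108 [0.4601 0.1894 0.0397] min [0.449 0.16  0.03 ] max [0.471 0.218 0.046] (array([460.5, 189.5]), array([59.3, 15.9]), np.float32(81.0))
scene yellow plane (array([ 657.1, -121.6]), array([229.9,  36.2]), np.float32(82.6)) 1020
scene green plane (array([ 535.4, -221.1]), array([ 26.6, 181.8]), np.float32(174.85)) 627
scene wood plane (array([463.4, 191.6]), array([ 98.3, 299.6]), np.float32(170.07)) 2342
scene handle 96 [ 0.6452 -0.2243  0.1087] min [ 0.635 -0.232  0.09 ] max [ 0.651 -0.216  0.12 ] (array([ 642.4, -224. ]), array([16.1, 16.2]), np.float32(154.76))
scene pin 93 [ 0.4816 -0.4002  0.0759] min [ 0.469 -0.409  0.06 ] max [ 0.488 -0.392  0.087] (array([ 478.5, -400.8]), array([18.7, 16.7]), np.float32(45.23))
scene cleat 138 [0.4664 0.1909 0.0379] min [0.453 0.162 0.03 ] max [0.477 0.221 0.044] (array([464.1, 191.8]), array([60.4, 19.5]), np.float32(77.13))
```

Emit:
{"op": "send_rows", "data": {
  "plan": [
    [[-1, 0.525, -0.975, 0, 0.14], [-1, 0.525, -0.975, 0, 0.14], [-1, 0.525, -0.975, 0, 0.14], [-1, 0.525, -0.975, 0, 0.14], [-1, 0.525, -0.975, 0, 0.14], [-1, 0.525, -0.975, 0, 0.14], [-1, 0.525, -0.975, 0, 0.14]]
  ]
}}

```text
t: 0.88
tool_pos: [0.3302, 0.3592, 0.2359]
orientation: [0.375, 3.118, -0.0]
force: [-0.6, -1.2, 0.2]
opening: 0.093
gripper_force: 0.0
```

Emit:
{"op": "send_rows", "data": {
  "plan": [
    [[-1, 0.525, -0.975, 0, 0.14], [-1, 0.525, -0.975, 0, 0.14], [-1, 0.525, -0.975, 0, 0.14], [-1, 0.525, -0.975, 0, 0.14], [-1, 0.525, -0.975, 0, 0.14], [-1, 0.525, -0.975, 0, 0.14], [-1, 0.525, -0.975, 0, 0.14]]
  ]
}}

```text
t: 1.47
tool_pos: [0.4351, 0.1645, 0.2357]
orientation: [0.145, 3.138, -0.001]
force: [0.1, 0.1, -0.4]
opening: 0.093
gripper_force: 0.0
```

Emit:
{"op": "send_rows", "data": {
  "plan": [
    [[-1, 0.525, -0.975, 0, 0], [-1, 0.525, -0.975, 0, 0], [-1, 0.525, -0.975, 0, 0], [-1, 0.525, -0.975, 0, 0], [-1, 0.525, -0.975, 0, 0], [-1, 0.525, -0.975, 0, 0], [-1, 0.525, -0.975, 0, 0]]
  ]
}}

```text
t: 2.05
tool_pos: [0.5397, -0.0295, 0.2352]
orientation: [-0.143, -3.138, 0.0]
force: [-0.1, -0.2, -0.1]
opening: 0.0931
gripper_force: 0.0
```

Emit:
{"op": "send_rows", "data": {
  "plan": [
    [[-1, 0.5, -0.975, 0, 0], [-1, 0.5, -0.975, 0, 0], [-1, 0.5, -0.975, 0, 0], [-1, 0.5, -0.975, 0, 0], [-1, 0.5, -0.975, 0, 0], [-1, 0.5, -0.975, 0, 0], [-1, 0.5, -0.975, 0, 0], [-1, 0.5, -0.975, 0, 0], [-1, 0.5, -0.975, 0, 0]]
  ]
}}

```text
t: 2.8
tool_pos: [0.6387, -0.2203, 0.2357]
orientation: [-0.136, -3.138, -0.002]
force: [-0.3, 1.0, 0.9]
opening: 0.0931
gripper_force: 0.0
```

```bash
python3 - <<'E'
from h import *
im,d,K,E=shot("wrist","w1"); P=cloud(d,K,E)
print((d>0).mean(), telemetry.read_state()["tool_pos"])
k=(np.hypot(P[...,0]-.643,P[...,1]+.225)<.04)&(P[...,2]>.11)&(P[...,2]<.13)&(d>0)
print('handletop',k.sum(),P[k].mean(0),P[k].min(0),P[k].max(0),np.argwhere(k).mean(0))
E
```

```text
0.9958801020408163 [ 0.63866742 -0.22041084  0.23598576]
handletop 372 [ 0.63973936 -0.22750026  0.11718333] [ 0.63285692 -0.23546951  0.11009154] [ 0.64821749 -0.21982095  0.11970084] [210.72043011 266.42473118]
```

View pics/w1.png

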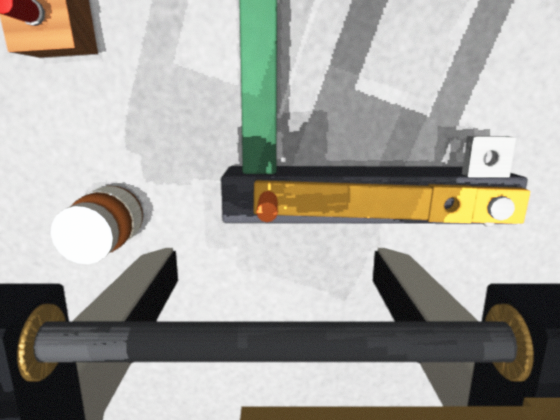

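```bash
python3 - <<'E'
from h import *
K,E=pose("wrist")
hi=onplane((502,208),.087,K,E)[0];hd=onplane((267,196),.117,K,E)[0]
ho=onplane((452,204),.078,K,E)[0];lu=onplane((491,157),.058,K,E)[0]
print(hi,ho,lu)
h=np.array([.6397,-.2275]);print('r',np.linalg.norm(h-hi[:2]),np.linalg.norm(ho-hi),np.linalg.norm(lu[:2]-hi[:2]))
v=lu[:2]-hi[:2];print('arm-out dir',np.degrees(np.arctan2(v[1],v[0])))
v=h-hi[:2];print('folded dir',np.degrees(np.arctan2(v[1],v[0])))
im=cv2.imread("pics/w1.png")
for cc,s,m in blobs(im,"green",300,60000):
    uv=np.argwhere(m)[:,::-1]; p=onplane(uv,.078,K,E)*1000
    print(cv2.minAreaRect(p[:,:2].astype(np.float32)))
E
```

```text
[ 0.66276863 -0.03702761  0.087     ] [ 0.65858557 -0.07375386  0.078     ] [ 0.6253203  -0.03256275  0.058     ]
r 0.19186425456191902 0.03804359728555017 0.03771355566416737
arm-out dir 173.2008763439557
folded dir -96.90561355554735
((554.7418823242188, -227.05996704101562), (27.823373794555664, 127.71267700195312), 85.06715393066406)
```

Emit:
{"op": "send_rows", "data": {
  "plan": [
    [[-1, 0.005, -0.03, -0.4, 0], [-1, 0.005, -0.03, -0.66, 0], [-1, 0.005, -0.03, -0.66, 0], [-1, 0.005, -0.03, -0.66, 0], [-1, 0.005, -0.03, -0.66, 0], [-1, 0.005, -0.03, -0.66, 0], [1, 0.005, -0.03, -0.66, 0], [1, 0.005, -0.03, -0.66, 0], [1, 0.005, -0.03, -0.66, 0], [1, 0.005, -0.03, -0.66, 0], [1, 0.005, -0.03, -0.66, 0], [1, 0.005, -0.03, -0.66, 0], [1, 0.005, -0.03, -0.66, 0], [1, 0.005, -0.03, -0.66, 0], [1, 0.005, -0.03, -0.66, 0]]
  ],
  "force": 40
}}

```text
t: 4.1
tool_pos: [0.6394, -0.2292, 0.1035]
orientation: [-0.139, -3.138, -0.0]
force: [-0.8, 0.1, 0.2]
opening: 0.0379
gripper_force: 0.0
```

```bash
python3 - <<'E'
import numpy as np
h=np.array([.663,-.037]); r=.193; a0=np.radians(-96.5)
s=np.array([h[0]+r*np.cos(a0),h[1]+r*np.sin(a0)])
for t in np.linspace(0,1.6,17):
    a=a0-t; p=h+r*np.array([np.cos(a),np.sin(a)]); print(round(t,2),((p-s)/.2).round(3))
E
```

```text
0.0 [0. 0.]
0.1 [-0.095  0.016]
0.2 [-0.188  0.041]
0.3 [-0.278  0.075]
0.4 [-0.365  0.118]
0.5 [-0.446  0.17 ]
0.6 [-0.522  0.229]
0.7 [-0.592  0.296]
0.8 [-0.655  0.369]
0.9 [-0.71   0.448]
1.0 [-0.757  0.533]
1.1 [-0.795  0.621]
1.2 [-0.824  0.713]
1.3 [-0.844  0.808]
1.4 [-0.854  0.903]
1.5 [-0.855  1.   ]
1.6 [-0.846  1.096]
```

Finish closing, then swing (two calls since y travel exceeds 0.2).

Emit:
{"op": "send_rows", "data": {
  "plan": [
    [[1, 0, 0, 0, 0], [1, 0, 0, 0, 0], [1, 0, 0, 0, 0], [1, 0, 0, 0, 0], [1, 0, 0, 0, 0], [1, 0, 0, 0, 0], [1, 0, 0, 0, 0], [1, 0, 0, 0, 0]]
  ]
}}

```text
t: 4.77
tool_pos: [0.6399, -0.2265, 0.1034]
orientation: [-0.137, -3.138, -0.006]
force: [0.1, 10.0, 1.1]
opening: 0.0152
gripper_force: 40.0
```

Emit:
{"op": "send_rows", "data": {
  "plan": [
    [[1, -0.048, 0.007, 0, 0], [1, -0.095, 0.016, 0, 0], [1, -0.142, 0.028, 0, 0], [1, -0.188, 0.041, 0, 0], [1, -0.233, 0.057, 0, 0], [1, -0.278, 0.075, 0, 0], [1, -0.322, 0.096, 0, 0], [1, -0.365, 0.118, 0, 0], [1, -0.406, 0.143, 0, 0], [1, -0.446, 0.17, 0, 0], [1, -0.485, 0.199, 0, 0], [1, -0.522, 0.229, 0, 0], [1, -0.558, 0.262, 0, 0], [1, -0.592, 0.296, 0, 0], [1, -0.624, 0.332, 0, 0], [1, -0.655, 0.369, 0, 0], [1, -0.683, 0.408, 0, 0], [1, -0.71, 0.448, 0, 0]]
  ]
}}

```text
t: 6.27
tool_pos: [0.5014, -0.1358, 0.1036]
orientation: [0.137, 3.13, 0.008]
force: [25.9, 13.5, -17.1]
opening: 0.0152
gripper_force: 40.0
```

```bash
python3 - <<'E'
from h import *
s=telemetry.read_state();print(s["tool_pos"],s["force"],s["opening"],s["gripper_force"])
E
```

```text
[ 0.50140765 -0.13576084  0.10359103] [ 25.92176198  13.49474992 -17.10359123] 0.015163661130920915 39.977232813835144
```

Emit:
{"op": "send_rows", "data": {
  "plan": [
    [[1, 0.0, 0.03, 0, 0], [1, -0.015, 0.06, 0, 0], [1, -0.03, 0.085, 0, 0], [1, -0.05, 0.13, 0, 0], [1, -0.068, 0.173, 0, 0], [1, -0.084, 0.22, 0, 0], [1, -0.097, 0.265, 0, 0], [1, -0.108, 0.31, 0, 0], [1, -0.117, 0.36, 0, 0]]
  ]
}}

```text
t: 7.02
tool_pos: [0.4733, -0.0673, 0.1034]
orientation: [-0.14, -3.137, 0.001]
force: [-1.3, -2.0, -2.2]
opening: 0.0154
gripper_force: 40.0
```

Emit:
{"op": "send_rows", "data": {
  "plan": [
    [[1, -0.005, 0.05, 0, 0], [1, -0.01, 0.095, 0, 0], [1, -0.01, 0.145, 0, 0], [1, -0.01, 0.19, 0, 0], [1, -0.005, 0.24, 0, 0], [1, 0, 0.29, 0, 0], [1, 0, 0.29, 0, 0], [1, 0, 0.29, 0, 0]]
  ]
}}

```text
t: 7.68
tool_pos: [0.473, -0.0168, 0.1032]
orientation: [-0.14, -3.136, 0.023]
force: [-5.8, -44.2, -5.6]
opening: 0.0154
gripper_force: 40.0
```

Emit:
{"op": "send_rows", "data": {
  "plan": [
    [[1, 0, -0.03, 0, 0], [1, 0, -0.03, 0, 0], [-1, 0, -0.03, 0, 0], [-1, 0, -0.03, 0, 0], [-1, 0, -0.03, 0, 0], [-1, 0, -0.03, 0, 0], [-1, 0, -0.03, 0, 0], [-1, 0, -0.03, 0, 0], [-1, 0, -0.03, 0.3, 0], [-1, 0, -0.03, 0.7, 0], [-1, 0, -0.03, 0.7, 0], [-1, 0, -0.03, 0.7, 0]]
  ]
}}

```text
t: 8.68
tool_pos: [0.4764, -0.0157, 0.2506]
orientation: [0.138, 3.13, -0.001]
force: [0.6, -0.7, 0.6]
opening: 0.0775
gripper_force: 0.0
```

Emit:
{"op": "send_rows", "data": {
  "plan": [
    [[-1, 0.55, -0.2, 0, 0], [-1, 0.55, -0.2, 0, 0], [-1, 0.55, -0.2, 0, 0], [-1, 0.55, -0.2, 0, 0], [-1, 0.55, -0.2, 0, 0], [-1, 0.55, -0.2, 0, 0], [-1, 0.55, -0.2, 0, 0]]
  ]
}}

```text
t: 9.27
tool_pos: [0.5835, -0.0551, 0.2441]
orientation: [0.138, 3.138, 0.0]
force: [0.5, -0.5, -0.3]
opening: 0.093
gripper_force: 0.0
```

```bash
python3 - <<'E'
from h import *
im,d,K,E=shot("wrist","w2"); print(telemetry.read_state()["tool_pos"]); print(project([[.6253,-.0326,.078],[.473,-.017,.118]],K,E))
E
```

```text
[ 0.58354684 -0.05506052  0.24446251]
[[305.53057756 237.10427186]
 [318.29560217  42.79166308]]
```

View pics/w2.png

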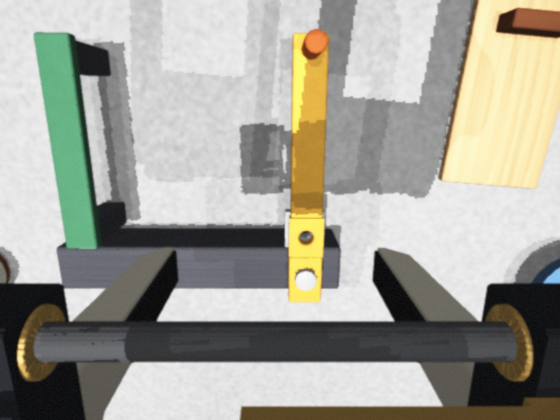

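Emit:
{"op": "send_rows", "data": {
  "plan": [
    [[-1, -0.26, -0.86, 0, 0], [-1, -0.26, -0.86, 0, 0], [-1, -0.26, -0.86, 0, 0], [-1, -0.26, -0.86, 0, 0], [-1, -0.26, -0.86, 0, 0], [-1, -0.26, -0.86, 0, 0]]
  ]
}}

```text
t: 9.82
tool_pos: [0.5307, -0.2303, 0.2447]
orientation: [0.145, 3.137, -0.002]
force: [-0.5, 0.1, -0.8]
opening: 0.0929
gripper_force: 0.0
```

Emit:
{"op": "send_rows", "data": {
  "plan": [
    [[-1, -0.26, -0.86, 0, 0], [-1, -0.26, -0.86, 0, 0], [-1, -0.26, -0.86, 0, 0], [-1, -0.26, -0.86, 0, 0], [-1, -0.26, -0.86, 0, 0], [-1, -0.26, -0.86, 0, 0], [-1, -0.26, -0.86, 0, 0], [-1, -0.26, -0.86, 0, 0]]
  ]
}}

```text
t: 10.48
tool_pos: [0.4811, -0.3977, 0.2439]
orientation: [0.137, 3.138, 0.001]
force: [0.4, 1.2, -0.2]
opening: 0.093
gripper_force: 0.0
```

```bash
python3 - <<'E'
from h import *
im,d,K,E=shot("wrist","w3"); P=cloud(d,K,E); print(telemetry.read_state()["tool_pos"])
k=(np.hypot(P[...,0]-.478,P[...,1]+.401)<.04)&(P[...,2]>.077)&(P[...,2]<.13)&(d>0)
p=P[k];print(k.sum(),np.median(p,0),p.min(0),p.max(0),cv2.minEnclosingCircle((p[:,:2]*1e3).astype(np.float32)))
ps=np.median(P[k],0)
print('pixel',np.argwhere(k).mean(0)[::-1])
k=(np.hypot(P[...,0]-.478,P[...,1]+.401)<.06)&(abs(P[...,2]-.045)<.004)
print('block',cv2.minAreaRect((P[k][:,:2]*1e3).astype(np.float32)))
E
```

```text
[ 0.48116879 -0.39754249  0.24392976]
357 [ 0.47582851 -0.40488127  0.08373261] [ 0.46768715 -0.41340542  0.07711492] [ 0.48488411 -0.39630722  0.08615134] ((476.5526428222656, -405.0585632324219), 8.96077823638916)
pixel [266.79831933 189.57983193]
block ((476.6263122558594, -405.1130065917969), (56.02174758911133, 56.27278137207031), 88.4325942993164)
```

View pics/w3.png

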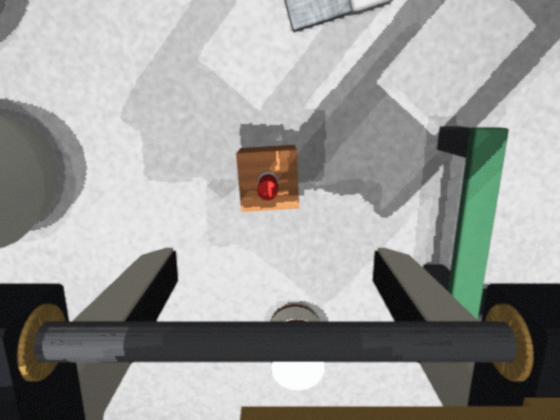

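Emit:
{"op": "send_rows", "data": {
  "plan": [
    [[-1, -0.023, -0.035, -0.2, 0], [-1, -0.023, -0.035, -0.4, 0], [-1, -0.023, -0.035, -0.6, 0], [-1, -0.023, -0.035, -0.6, 0], [-1, -0.023, -0.035, -0.6, 0], [-1, -0.023, -0.035, -0.6, 0]]
  ]
}}

```text
t: 11.03
tool_pos: [0.4769, -0.4064, 0.1262]
orientation: [0.137, 3.137, -0.002]
force: [-0.0, -0.1, 0.4]
opening: 0.0931
gripper_force: 0.0
```

Emit:
{"op": "send_rows", "data": {
  "plan": [
    [[-1, 0, 0.005, -0.15, 0], [-1, 0, 0.005, -0.28, 0], [-1, 0, 0.005, -0.28, 0], [-1, 0, 0.005, -0.28, 0], [1, 0, 0.005, -0.28, 0], [1, 0, 0.005, -0.28, 0], [1, 0, 0.005, -0.28, 0], [1, 0, 0.005, -0.28, 0], [1, 0, 0.005, -0.28, 0], [1, 0, 0.005, -0.28, 0], [1, 0, 0.005, -0.28, 0], [1, 0, 0.005, -0.28, 0], [1, 0, 0.005, -0.28, 0], [1, 0, 0.005, -0.28, 0], [1, 0, 0.005, -0.28, 0], [1, 0, 0.005, -0.28, 0], [1, 0, 0.005, -0.28, 0], [1, 0, 0.005, -0.28, 0]]
  ],
  "force": 30
}}

```text
t: 12.53
tool_pos: [0.4755, -0.4055, 0.0676]
orientation: [-0.139, -3.138, -0.0]
force: [0.6, 0.4, 0.2]
opening: 0.0181
gripper_force: 30.0
```

Emit:
{"op": "send_rows", "data": {
  "plan": [
    [[1, 0, 0, 0.2, 0], [1, 0, 0, 0.4, 0], [1, 0, 0, 0.6, 0], [1, 0, 0, 0.6, 0], [1, 0, 0, 0.6, 0], [1, 0, 0, 0.6, 0]]
  ]
}}

```text
t: 13.03
tool_pos: [0.4754, -0.4056, 0.1874]
orientation: [0.139, 3.138, -0.0]
force: [-0.0, 0.3, -1.8]
opening: 0.0175
gripper_force: 30.0
```

```bash
python3 - <<'E'
from h import *
s=telemetry.read_state();print(s["tool_pos"],s["opening"],s["gripper_force"])
t=s["tool_pos"]
for n in("scene","top"):
    im,d,K,E=shot(n,n+"1"); P=cloud(d,K,E)
    u=project(t,K,E)[0]; print(n,u)
im,d,K,E=shot("wrist","w4"); P=cloud(d,K,E)
u=[int(x) for x in project(t,K,E)[0]];print(u)
cv2.imwrite("pics/w4c.png",np.hstack([im[150:400,150:400],]))
u=[int(x) for x in project(t,*pose("scene"))[0]]
a=cv2.imread("pics/scene1.png")[u[1]-50:u[1]+50,u[0]-50:u[0]+50]
cv2.imwrite("pics/c4.png",np.hstack([cv2.resize(a,(400,400)),cv2.resize(im[150:400,150:400],(400,400))]))
E
```

```text
[ 0.47544895 -0.40555453  0.18736634] 0.01745376481815013 29.99363601207733
scene [ 63.38013844 219.31412878]
top [450.27770529 221.95425627]
[275, 286]
```

View pics/c4.png

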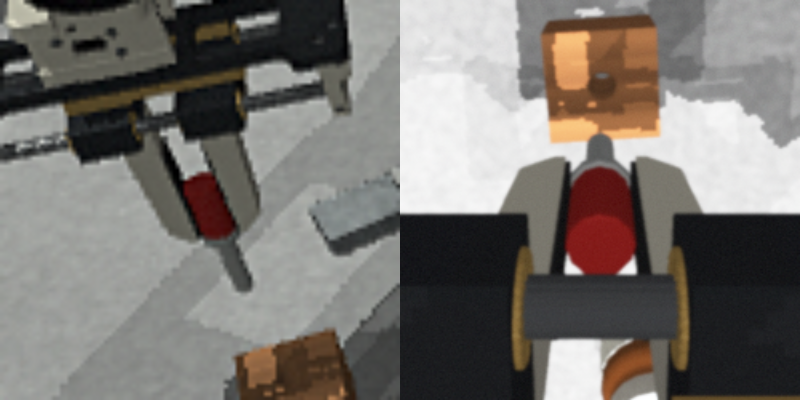

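```bash
python3 - <<'E'
from h import *
s=telemetry.read_state(); t=s["tool_pos"]; K,E=pose("wrist")
for z in (-.0646,-.060,-.0226): print(z,project(t+[0,0,z],K,E), project(t+[.005,0,z],K,E)[0])
im=cv2.imread("pics/w4.png"); cv2.imwrite("pics/w4d.png",cv2.resize(im[215:285,230:320],(720,560),interpolation=cv2.INTER_CUBIC))
# hole in w2
im=cv2.imread("pics/w2.png"); g=cv2.cvtColor(im,cv2.COLOR_BGR2HSV)[225:252,292:320,2]
print(g[::2,::2])
m=(g<90).astype(np.uint8); n,l,st,cc=cv2.connectedComponentsWithStats(m); print(st,cc+[292,225])
E
```

```text
-0.0646 [[276.32266825 233.13326973]] [277.05340957 240.99191437]
-0.06 [[276.37779793 235.72066929]] [277.1227642 243.7204335]
-0.0226 [[276.92397053 261.35417465]] [277.80898996 270.71762241]
[[253 253 253 253 253 253 253 253 253 253 253 253 253 253]
 [253 253 253 253 253 253 253 253 253 253 253 253 253 253]
 [253 253 253 253 252 252 252 250 252 253 253 253 253 253]
 [253 253 253 253 250 215 144 115 150 231 251 253 253 253]
 [253 253 253 251 198  85  66  73  87 132 227 252 253 253]
 [253 253 253 234 113  86  83  89 117 123 153 248 253 253]
 [253 253 253 210 114 109 102 113 153 121 135 240 253 253]
 [253 253 253 219 116 113 116 115 114 113 152 244 253 253]
 [253 253 253 244 154 107 107 105 111 115 209 251 253 253]
 [253 253 253 252 232 159 125 119 141 201 248 253 253 253]
 [253 253 253 253 252 245 237 233 241 250 253 253 253 253]
 [253 253 253 253 253 252 253 252 253 253 253 253 253 253]
 [253 253 253 253 253 253 253 253 253 253 253 253 253 253]
 [253 253 253 253 253 253 253 253 253 253 253 253 253 253]]
[[  0   0  28  27 732]
 [  9   7   8   5  24]] [[305.53551913 238.14344262]
 [304.41666667 233.625     ]]
```

View pics/w4d.png

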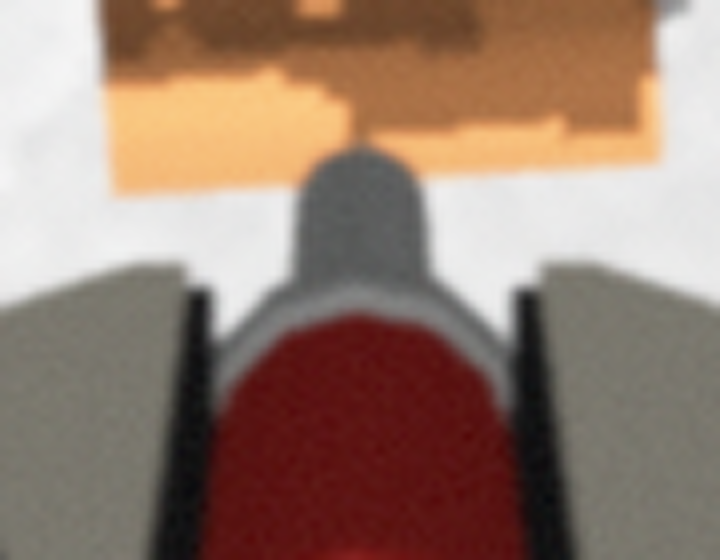

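```bash
python3 - <<'E'
from h import *
im,d,K,E=shot("wrist"); P=cloud(d,K,E); t=telemetry.read_state()["tool_pos"]; Q=P-t
hs=cv2.cvtColor(im,cv2.COLOR_BGR2HSV)
red=cv2.inRange(hs,(0,150,40),(6,255,255))>0; red[:150]=0
print('red',red.sum(),np.percentile(Q[red],[1,50,99],axis=0).round(4))
for lo in np.arange(-.020,.02,.004):
    k=red&(Q[...,2]>lo)&(Q[...,2]<=lo+.004)
    if k.sum()>10: print(round(lo,3),k.sum(),Q[k].min(0).round(4),Q[k].max(0).round(4))
k=(abs(Q[...,0])<.02)&(abs(Q[...,1])<.02)&(Q[...,2]<-.02)&(Q[...,2]>-.08)
for lo in np.arange(-.07,-.02,.005):
    kk=k&(Q[...,2]>lo)&(Q[...,2]<=lo+.005)
    if kk.sum()>4: print(round(lo,3),kk.sum(),Q[kk].min(0).round(4),Q[kk].max(0).round(4),Q[kk].mean(0).round(4))
top=red&(Q[...,2]>np.percentile(Q[red][:,2],98)-.004)
print(top.sum(),cv2.minEnclosingCircle((Q[top][:,:2]*1e3).astype(np.float32)),np.median(Q[top],0))
# hole ellipse w2 at TCP then
im=cv2.imread("pics/w2.png"); g=cv2.cvtColor(im,cv2.COLOR_BGR2HSV)[225:252,292:320,2]
c=max(cv2.findContours((g<190).astype(np.uint8),0,1)[0],key=len); print(cv2.fitEllipse(c),'+',292,225)
E
```

```text
red 2332 [[-0.0078 -0.0093 -0.0141]
 [-0.0035 -0.0008  0.015 ]
 [ 0.0079  0.0074  0.0173]]
-0.016 67 [-0.007  -0.0099 -0.0159] [ 0.0014  0.0074 -0.012 ]
-0.012 116 [-0.0075 -0.0096 -0.012 ] [ 0.0009  0.0073 -0.008 ]
-0.008 119 [-0.0074 -0.01   -0.008 ] [ 0.0011  0.0077 -0.004 ]
-0.004 125 [-0.0077 -0.0097 -0.004 ] [ 0.0008  0.0074 -0.    ]
0.0 149 [-0.0076 -0.0095  0.    ] [0.0008 0.0077 0.004 ]
0.004 152 [-0.008  -0.0098  0.0041] [0.0005 0.0074 0.008 ]
0.008 164 [-0.008  -0.0104  0.008 ] [0.0055 0.0077 0.012 ]
0.012 875 [-0.008  -0.0098  0.0121] [0.0089 0.0073 0.016 ]
0.016 551 [-0.0076 -0.0089  0.016 ] [0.0083 0.0077 0.0179]
-0.065 8 [-0.0018 -0.0055 -0.0611] [ 0.0004 -0.     -0.0603] [-0.0012 -0.0024 -0.0607]
-0.06 42 [-0.0022 -0.0061 -0.06  ] [ 0.0015  0.0032 -0.055 ] [-0.001  -0.001  -0.0573]
-0.055 48 [-0.0024 -0.006  -0.0548] [ 0.0025  0.0035 -0.05  ] [-0.001  -0.0013 -0.0524]
-0.05 51 [-0.0026 -0.0059 -0.0499] [ 0.002   0.0035 -0.0452] [-0.0012 -0.0011 -0.0472]
-0.045 53 [-0.0026 -0.0058 -0.0448] [ 0.0016  0.0034 -0.0401] [-0.0013 -0.0009 -0.0425]
-0.04 35 [-0.0026 -0.005  -0.0399] [-0.0008  0.0024 -0.036 ] [-0.0019 -0.0011 -0.038 ]
-0.025 61 [-0.008  -0.0093 -0.0232] [-0.0023  0.0076 -0.0201] [-0.0061 -0.0011 -0.0211]
1393 ((-32.73269271850586, 1.2090401649475098), 41.64240646362305) [-0.00034367 -0.00098704  0.01582945]
((13.585321426391602, 12.343671798706055), (13.026632308959961, 13.59325885772705), 64.1503677368164) + 292 225
```

Emit:
{"op": "send_rows", "data": {
  "plan": [
    [[1, 0.37, 0.935, 0.05, 0], [1, 0.37, 0.935, 0.05, 0], [1, 0.37, 0.935, 0.05, 0], [1, 0.37, 0.935, 0.05, 0], [1, 0.37, 0.935, 0.05, 0], [1, 0.37, 0.935, 0.05, 0], [1, 0.37, 0.935, 0.05, 0]]
  ]
}}

```text
t: 13.82
tool_pos: [0.5497, -0.2165, 0.1966]
orientation: [-0.133, -3.137, -0.001]
force: [-0.5, -0.6, -1.2]
opening: 0.0171
gripper_force: 30.0
```

Emit:
{"op": "send_rows", "data": {
  "plan": [
    [[1, 0.37, 0.935, -0.1, 0], [1, 0.37, 0.935, -0.1, 0], [1, 0.37, 0.935, -0.1, 0], [1, 0.37, 0.935, -0.1, 0], [1, 0.37, 0.935, -0.1, 0], [1, 0.37, 0.935, -0.1, 0], [1, 0.37, 0.935, -0.1, 0], [1, 0.37, 0.935, -0.1, 0], [1, 0.37, 0.935, -0.1, 0]]
  ]
}}

```text
t: 14.57
tool_pos: [0.6231, -0.0336, 0.1773]
orientation: [-0.142, -3.138, 0.001]
force: [0.7, 0.2, -0.0]
opening: 0.0178
gripper_force: 30.0
```

```bash
python3 - <<'E'
from h import *
s=telemetry.read_state(); t=s["tool_pos"]; print(t,s["force"])
im,d,K,E=shot("wrist","w5"); print(project([.6254,-.0326,.078],K,E),project(t+[.0025,-.0012,-.0646],K,E))
cv2.imwrite("pics/w5d.png",cv2.resize(im[190:270,230:330],(700,560),interpolation=cv2.INTER_CUBIC))
E
```

```text
[ 0.62311258 -0.0335869   0.17726425] [ 0.69470144  0.24404517 -0.00480348]
[[278.15732754 219.20971021]] [[275.04039795 237.00066838]]
```

View pics/w5d.png

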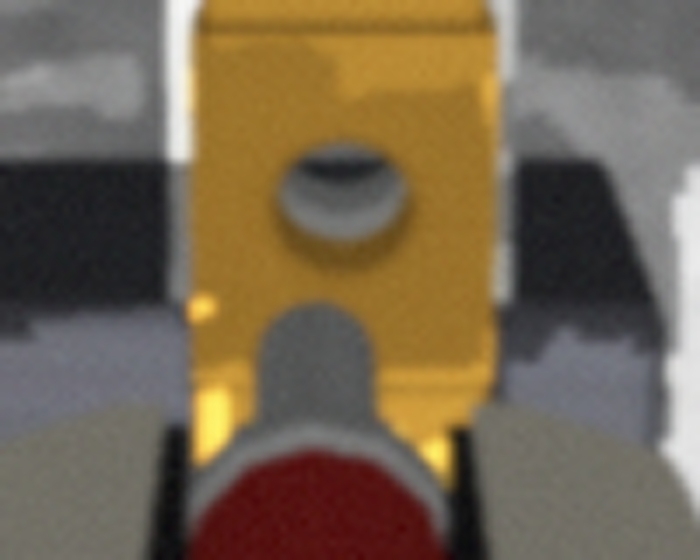

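Emit:
{"op": "send_rows", "data": {
  "plan": [
    [[1, -0.004, 0.011, 0, 0], [1, -0.004, 0.011, -0.08, 0], [1, -0.004, 0.011, -0.15, 0], [1, -0.004, 0.011, -0.17, 0], [1, -0.004, 0.011, -0.19, 0], [1, -0.004, 0.011, -0.21, 0], [1, -0.004, 0.011, -0.21, 0], [1, -0.004, 0.011, -0.21, 0]]
  ]
}}

```text
t: 15.28
tool_pos: [0.6228, -0.0294, 0.1358]
orientation: [0.139, 3.138, -0.0]
force: [0.4, -0.3, -0.1]
opening: 0.0174
gripper_force: 30.0
```

Emit:
{"op": "send_rows", "data": {
  "plan": [
    [[1, 0, -0.006, 0, 0], [1, 0, -0.006, -0.03, 0], [1, 0, -0.006, -0.06, 0], [1, 0, -0.006, -0.08, 0], [1, 0, -0.006, -0.08, 0]]
  ]
}}

```text
t: 15.7
tool_pos: [0.6217, -0.0305, 0.1179]
orientation: [-0.139, -3.136, -0.0]
force: [-0.8, -0.5, -0.8]
opening: 0.0176
gripper_force: 30.0
```

Emit:
{"op": "send_rows", "data": {
  "plan": [
    [[1, 0, 0, -0.03, 0], [1, 0, 0, -0.06, 0], [1, 0, 0, -0.08, 0], [1, 0, 0, -0.09, 0], [1, 0, 0, -0.095, 0], [1, 0, 0, -0.095, 0]]
  ]
}}

```text
t: 16.2
tool_pos: [0.6226, -0.0305, 0.1008]
orientation: [-0.139, -3.138, -0.0]
force: [-0.9, -0.1, 1.4]
opening: 0.0174
gripper_force: 30.0
```

Contact nearly starting; nudge down slightly, release, retreat and check.

Emit:
{"op": "send_rows", "data": {
  "plan": [
    [[1, 0, 0, -0.01, 0], [1, 0, 0, -0.015, 0], [1, 0, 0, -0.015, 0], [-1, 0, 0, -0.01, 0], [-1, 0, 0, -0.01, 0], [-1, 0, 0, -0.01, 0], [-1, 0, 0, -0.01, 0], [-1, 0, 0, -0.01, 0], [-1, 0, 0, -0.01, 0], [-1, 0, 0, 0.2, 0], [-1, 0, 0, 0.4, 0], [-1, 0, 0, 0.65, 0], [-1, -0.2, 0, 0.65, 0], [-1, -0.2, 0, 0.65, 0], [-1, -0.2, 0, 0.65, 0], [-1, -0.2, 0, 0.65, 0]]
  ]
}}

```text
t: 17.53
tool_pos: [0.5829, -0.0306, 0.2306]
orientation: [0.139, 3.138, -0.0]
force: [0.1, -0.8, -0.2]
opening: 0.0923
gripper_force: 0.0
```

```bash
python3 - <<'E'
from h import *
im,d,K,E=shot("wrist","w6"); P=cloud(d,K,E)
hs=cv2.cvtColor(im,cv2.COLOR_BGR2HSV)
red=(cv2.inRange(hs,(0,150,40),(6,255,255))>0)&(P[...,2]>.08)&(abs(P[...,1]+.0326)<.03)&(P[...,0]>.58)
p=P[red];print(red.sum(),p.min(0),p.max(0),np.percentile(p[:,2],90))
print('knob top', np.median(p[p[:,2]>.112],0))
for n in("scene","top"):
    im,d,K,E=shot(n,n+"2");P=cloud(d,K,E)
    if n=="scene":u=[int(x) for x in project([.6,-.05,.09],K,E)[0]];cv2.imwrite("pics/s2c.png",cv2.resize(im[u[1]-70:u[1]+70,u[0]-80:u[0]+80],(640,560)))
E
```

```text
568 [ 0.61566127 -0.03975468  0.08769898] [ 0.63212965 -0.02375972  0.11889986] 0.11756553273343741
knob top [ 0.62291665 -0.03172444  0.11684307]
```

View pics/s2c.png

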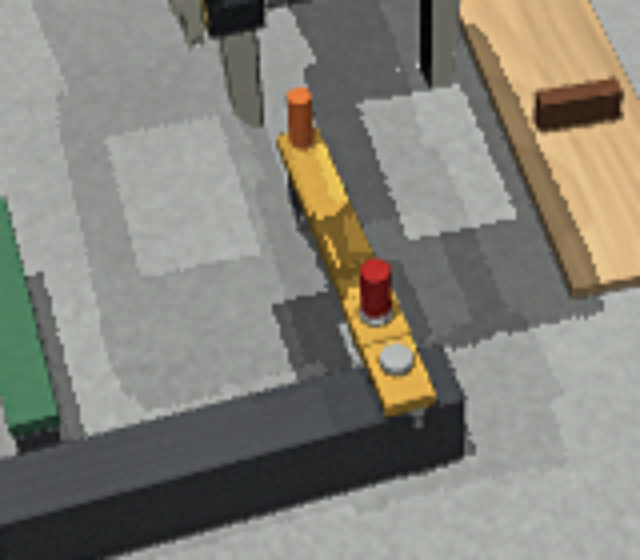

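```bash
python3 - <<'E'
from h import *
s=telemetry.read_state(); print(s["q"].round(3),s["tool_pos"],s["orientation"])
for n in("scene","top"):
    im=cv2.imread(f"pics/{n}2.png"); K,E=pose(n)
    for cc,sx,m in blobs(im,"wood",1000,6000):
        uv=np.argwhere(m)[:,::-1]; p=onplane(uv,.012,K,E)*1e3
        print(n,cv2.minAreaRect(p[:,:2].astype(np.float32)))
    u=[blobs(im,"terra",60,3000)]
    print([(b[0].round(),b[1][4]) for b in u[0]])
E
```

```text
[-0.14   0.091  1.542  0.     1.51  -1.622] [ 0.58307577 -0.03058682  0.22967733] [-1.39024469e-01 -3.13737612e+00 -1.98582013e-04]
scene ((686.4849853515625, 742.9440307617188), (126.2853012084961, 313.6797790527344), 89.97035217285156)
scene ((463.3349304199219, 192.53323364257812), (99.35299682617188, 300.5282897949219), 80.02849578857422)
[(array([334.,   3.]), np.int32(132)), (array([436.,  88.]), np.int32(2413)), (array([348., 177.]), np.int32(286)), (array([308., 195.]), np.int32(131)), (array([370., 202.]), np.int32(330)), (array([239., 200.]), np.int32(66)), (array([ 86., 265.]), np.int32(325)), (array([106., 331.]), np.int32(205))]
top ((715.9296264648438, 717.4872436523438), (315.1282653808594, 124.48657989501953), 0.07212240248918533)
top ((462.11297607421875, 189.02386474609375), (100.09783935546875, 299.6281433105469), 80.23355865478516)
[(array([191., 202.]), np.int32(99)), (array([430., 229.]), np.int32(319)), (array([237., 232.]), np.int32(91)), (array([189., 240.]), np.int32(121)), (array([ 21., 275.]), np.int32(1881)), (array([549., 383.]), np.int32(936))]
```

Emit:
{"op": "send_rows", "data": {
  "plan": [
    [[-1, -0.3, 0.55, 0, -0.79], [-1, -0.3, 0.55, 0, -0.79], [-1, -0.3, 0.55, 0, -0.79], [-1, -0.3, 0.55, 0, -0.79], [-1, -0.3, 0.55, 0, -0.79], [-1, -0.3, 0.55, 0, -0.79], [-1, -0.3, 0.55, 0, -0.79], [-1, -0.3, 0.55, 0, -0.79]]
  ]
}}

```text
t: 18.35
tool_pos: [0.523, 0.0797, 0.2299]
orientation: [-1.394, -2.814, 0.001]
force: [-0.4, -0.3, -0.6]
opening: 0.0927
gripper_force: 0.0
```

Emit:
{"op": "send_rows", "data": {
  "plan": [
    [[-1, -0.3, 0.55, 0, -0.79], [-1, -0.3, 0.55, 0, -0.79], [-1, -0.3, 0.55, 0, -0.79], [-1, -0.3, 0.55, 0, -0.79], [-1, -0.3, 0.55, 0, -0.79], [-1, -0.3, 0.55, 0, -0.79], [-1, -0.3, 0.55, 0, -0.79], [-1, -0.3, 0.55, 0, -0.79], [-1, -0.3, 0.55, 0, -0.79], [-1, -0.3, 0.55, 0, -0.79]]
  ]
}}

```text
t: 19.18
tool_pos: [0.4629, 0.1893, 0.2304]
orientation: [-2.399, -2.028, 0.001]
force: [0.1, -0.2, 0.3]
opening: 0.0928
gripper_force: 0.0
```

```bash
python3 - <<'E'
from h import *
s=telemetry.read_state(); t=s["tool_pos"]; print(t,np.degrees(s["q"][0]-s["q"][5]))
im,d,K,E=shot("wrist","w7"); P=cloud(d,K,E)
k=(np.hypot(P[...,0]-.4625,P[...,1]-.19)<.045)&(P[...,2]>.034)&(P[...,2]<.05)
print(k.sum(),np.median(P[k],0),cv2.minAreaRect((P[k][:,:2]*1e3).astype(np.float32)))
k=(np.hypot(P[...,0]-.4625,P[...,1]-.19)<.045)&(P[...,2]>.006)&(P[...,2]<.02); print(np.median(P[k],0))
E
```

```text
[0.46288086 0.18934214 0.23036752] -9.584824896206975
1082 [0.46197021 0.19015905 0.03974689] ((461.7236022949219, 189.1717071533203), (58.873023986816406, 15.03621768951416), 80.55038452148438)
[0.46662126 0.19278847 0.01188627]
```

Emit:
{"op": "send_rows", "data": {
  "plan": [
    [[-1, -0.004, 0, -0.2, 0], [-1, -0.004, 0, -0.4, 0], [-1, -0.004, 0, -0.6, 0], [-1, -0.004, 0, -0.8, 0], [-1, -0.004, 0, -0.93, 0], [-1, -0.004, 0, -0.985, 0], [-1, -0.004, 0, -0.985, 0], [-1, -0.004, 0, -0.985, 0], [1, -0.004, 0, -0.985, 0], [1, -0.004, 0, -0.985, 0]]
  ],
  "force": 55
}}

```text
t: 20.07
tool_pos: [0.4631, 0.1897, 0.0349]
orientation: [2.403, 2.022, 0.003]
force: [0.2, 0.8, 1.0]
opening: 0.0839
gripper_force: 0.0
```

Emit:
{"op": "send_rows", "data": {
  "plan": [
    [[1, 0, 0, 0, 0], [1, 0, 0, 0, 0], [1, 0, 0, 0, 0], [1, 0, 0, 0, 0], [1, 0, 0, 0, 0], [1, 0, 0, 0, 0], [1, 0, 0, 0, 0], [1, 0, 0, 0, 0], [1, 0, 0, 0, 0], [1, 0, 0, 0, 0], [1, 0, 0, 0, 0], [1, 0, 0, 0, 0], [1, 0, 0, 0, 0], [1, 0, 0, 0, 0]]
  ]
}}

```text
t: 21.23
tool_pos: [0.462, 0.1894, 0.0336]
orientation: [2.404, 2.022, 0.0]
force: [0.3, -0.4, -0.6]
opening: 0.0158
gripper_force: 55.0
```

Emit:
{"op": "send_rows", "data": {
  "plan": [
    [[1, 0, 0, 0.04, 0], [1, 0, 0, 0.15, 0], [1, 0, 0, 0.3, 0], [1, 0, 0, 0.45, 0], [1, 0, 0, 0.6, 0], [1, 0, 0, 0.75, 0], [1, 0, 0, 0.82, 0], [1, 0, 0, 0.82, 0], [1, 0, 0, 0.82, 0]]
  ]
}}

```text
t: 21.98
tool_pos: [0.4621, 0.1895, 0.1981]
orientation: [2.404, 2.022, 0.002]
force: [-0.4, -0.3, -4.3]
opening: 0.0156
gripper_force: 55.0
```

Emit:
{"op": "send_rows", "data": {
  "plan": [
    [[1, 0.02, -0.08, 0, 0.08], [1, 0.04, -0.16, 0, 0.16], [1, 0.06, -0.24, 0, 0.24], [1, 0.08, -0.32, 0, 0.32], [1, 0.1, -0.4, 0, 0.4], [1, 0.12, -0.48, 0, 0.48], [1, 0.14, -0.56, 0, 0.56], [1, 0.16, -0.64, 0, 0.64], [1, 0.18, -0.72, 0, 0.72], [1, 0.19, -0.78, 0, 0.785], [1, 0.19, -0.78, 0, 0.785]]
  ]
}}

```text
t: 22.9
tool_pos: [0.4986, 0.0314, 0.1948]
orientation: [-1.392, -2.812, 0.004]
force: [0.4, -0.3, -4.8]
opening: 0.0154
gripper_force: 55.0
```

Emit:
{"op": "send_rows", "data": {
  "plan": [
    [[1, 0.02, -0.08, 0, 0.08], [1, 0.04, -0.16, 0, 0.16], [1, 0.06, -0.24, 0, 0.24], [1, 0.08, -0.32, 0, 0.32], [1, 0.1, -0.4, 0, 0.4], [1, 0.12, -0.48, 0, 0.48], [1, 0.14, -0.56, 0, 0.56], [1, 0.16, -0.64, 0, 0.64], [1, 0.18, -0.72, 0, 0.72], [1, 0.19, -0.785, 0, 0.785], [1, 0.19, -0.785, 0, 0.785], [1, 0.19, -0.785, 0, 0.785], [1, 0.19, -0.785, 0, 0.785]]
  ]
}}

```text
t: 23.98
tool_pos: [0.5372, -0.1225, 0.1962]
orientation: [-0.159, -3.135, -0.002]
force: [-0.5, 0.2, -4.3]
opening: 0.0157
gripper_force: 55.0
```

```bash
python3 - <<'E'
from h import *
s=telemetry.read_state(); t=s["tool_pos"]; print(t,np.degrees(s["q"][0]-s["q"][5]),s["force"],s["opening"])
for n in ("scene","top"):
    im,d,K,E=shot(n,n+"3"); P=cloud(d,K,E)
    for cc,sx,m in blobs(im,"wood",600,6000):
        p=P[m]
        if np.median(p[:,2])>.1 and np.median(p[:,1])<.3:
            A=np.c_[p[:,:2],np.ones(len(p))]; c=np.linalg.lstsq(A,p[:,2],rcond=None)[0]
            print(n,len(p),p.mean(0),'plane',c,cv2.minAreaRect((p[:,:2]*1e3).astype(np.float32)))
im=cv2.imread("pics/scene3.png");cv2.imwrite("pics/s3c.png",cv2.resize(im[160:340,100:340],(800,600)))
E
```

```text
[ 0.53716529 -0.12253089  0.19617932] 84.18445696447597 [-0.54212436  0.15961833 -4.26771062] 0.015732982477579302
scene 2634 [ 0.54052832 -0.14116683  0.17140206] plane [ 0.64941574 -0.08483823 -0.19160188] ((777.3812866210938, -158.53558349609375), (391.34246826171875, 998.2377319335938), 80.62449645996094)
```

View pics/s3c.png

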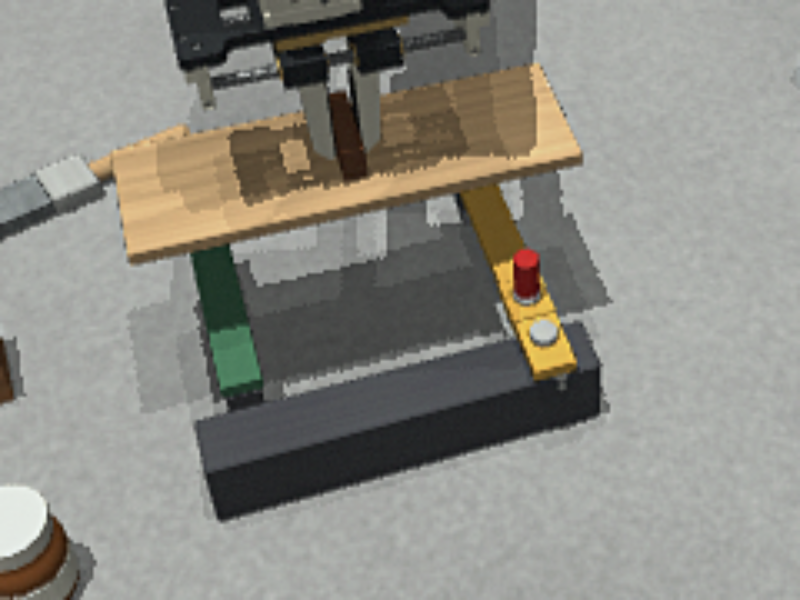

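Emit:
{"op": "send_rows", "data": {
  "plan": [
    [[1, 0.008, -0.005, -0.1, 0], [1, 0.008, -0.005, -0.2, 0], [1, 0.008, -0.005, -0.3, 0], [1, 0.008, -0.005, -0.36, 0], [1, 0.008, -0.005, -0.39, 0], [1, 0.008, -0.005, -0.4, 0], [1, 0.008, -0.005, -0.41, 0], [1, 0.008, -0.005, -0.41, 0], [1, 0.008, -0.005, -0.41, 0]]
  ]
}}

```text
t: 24.83
tool_pos: [0.5403, -0.1248, 0.1169]
orientation: [0.156, 3.136, -0.001]
force: [-0.4, 0.5, -2.8]
opening: 0.0157
gripper_force: 55.0
```

Emit:
{"op": "send_rows", "data": {
  "plan": [
    [[1, 0, 0, -0.01, 0], [1, 0, 0, -0.018, 0], [1, 0, 0, -0.024, 0], [1, 0, 0, -0.024, 0], [1, 0, 0, -0.024, 0]]
  ]
}}

```text
t: 25.25
tool_pos: [0.5399, -0.1247, 0.1116]
orientation: [0.156, 3.137, -0.0]
force: [-2.2, 1.1, 3.6]
opening: 0.0158
gripper_force: 55.0
```

Emit:
{"op": "send_rows", "data": {
  "plan": [
    [[1, 0, 0, -0.004, 0], [-1, 0, 0, 0, 0], [-1, 0, 0, 0, 0], [-1, 0, 0, 0, 0], [-1, 0, 0, 0, 0], [-1, 0, 0, 0, 0], [-1, 0, 0, 0, 0], [-1, 0, 0, 0.2, 0], [-1, 0, 0, 0.4, 0], [-1, 0, 0, 0.6, 0], [-1, 0, 0, 0.6, 0]]
  ]
}}

```text
t: 26.17
tool_pos: [0.5435, -0.1258, 0.2407]
orientation: [0.155, 3.125, -0.006]
force: [2.2, -1.0, 1.1]
opening: 0.0776
gripper_force: 0.0
```

Emit:
{"op": "send_rows", "data": {
  "plan": [
    [[-1, -0.25, 0.95, 0, 0], [-1, -0.25, 0.95, 0, 0], [-1, -0.25, 0.95, 0, 0], [-1, -0.25, 0.95, 0, 0], [-1, -0.25, 0.95, 0, 0], [-1, -0.25, 0.95, 0, 0], [-1, -0.25, 0.95, 0, 0]]
  ]
}}

```text
t: 26.75
tool_pos: [0.4893, 0.0667, 0.2308]
orientation: [0.15, 3.137, -0.0]
force: [1.3, -0.3, -0.0]
opening: 0.0934
gripper_force: 0.0
```

```bash
python3 - <<'E'
from h import *
s=telemetry.read_state(); print(s["tool_pos"],s["q"].round(2))
for n in ("scene","top"):
    im,d,K,E=shot(n,n+"4"); P=cloud(d,K,E)
    hs=cv2.cvtColor(im,cv2.COLOR_BGR2HSV)
    for cc,sx,m in blobs(im,"wood",600,6000):
        p=P[m]; k=(abs(p[:,2]-.09)<.006); q=p[k]
        if k.sum()>400:
            A=np.c_[q[:,:2]-q[:,:2].mean(0),np.ones(len(q))]; c=np.linalg.lstsq(A,q[:,2],rcond=None)[0]
            uv=np.argwhere(m)[:,::-1][k]
            print(n,k.sum(),'plane',c.round(4),cv2.minAreaRect((onplane(uv,.09,K,E)[:,:2]*1e3).astype(np.float32)))
    # cups: all points 45..62mm high in cup area
    k=((P[...,2]>.048)&(P[...,2]<.065)&(P[...,0]>.36)&(P[...,0]<.72)&(P[...,1]>.25)&(P[...,1]<.6)).astype(np.uint8)
    N,l,st,cc=cv2.connectedComponentsWithStats(k,connectivity=8)
    for i in range(1,N):
        if st[i,4]<15: continue
        p=P[l==i]; print(n,'cup?',st[i,4],cc[i].round(),[round(float(x),1) for x in (*cv2.minEnclosingCircle((p[:,:2]*1e3).astype(np.float32))[0],cv2.minEnclosingCircle((p[:,:2]*1e3).astype(np.float32))[1])],'z',p[:,2].max().round(3),'bgr',np.median(im[l==i],0))
im=cv2.imread("pics/scene4.png");cv2.imwrite("pics/s4c.png",cv2.resize(im[120:320,130:450],(800,500)))
E
```

```text
[0.48928398 0.06673556 0.23082918] [ 0.03 -0.16  1.78 -0.    1.52 -1.44]
scene 3733 plane [0.0023 0.0015 0.0897] ((541.4348754882812, -122.0836181640625), (298.74169921875, 99.5824966430664), 84.38387298583984)
scene cup? 84 [377. 167.] [457.5, 418.0, 22.7] z 0.058 bgr [111. 121. 118.]
scene cup? 87 [349. 171.] [438.6, 334.8, 22.9] z 0.059 bgr [38. 55. 91.]
scene cup? 90 [398. 188.] [558.9, 421.2, 21.7] z 0.059 bgr [136. 143. 139.]
scene cup? 98 [433. 191.] [609.5, 501.4, 23.2] z 0.06 bgr [90.5 46.  24. ]
scene cup? 100 [371. 196.] [558.8, 336.3, 23.7] z 0.059 bgr [40.  57.  92.5]
scene cup? 103 [402. 216.] [652.9, 364.4, 22.5] z 0.059 bgr [90. 43. 22.]
top 2256 plane [-0.0021  0.0024  0.0906] ((535.41162109375, -158.69815063476562), (230.37905883789062, 98.48776245117188), 84.33953094482422)
top cup? 68 [182. 171.] [650.0, 363.4, 21.6] z 0.061 bgr [137.5  76.5  53. ]
top cup? 68 [138. 185.] [603.0, 498.3, 21.5] z 0.061 bgr [129.  71.  52.]
top cup? 69 [162. 201.] [554.2, 418.4, 21.5] z 0.061 bgr [139. 139. 142.]
top cup? 58 [190. 201.] [554.2, 332.1, 20.4] z 0.06 bgr [ 58.   79.5 132.5]
top cup? 65 [161. 233.] [454.2, 415.8, 21.4] z 0.062 bgr [150. 147. 147.]
top cup? 61 [188. 240.] [434.3, 333.1, 21.1] z 0.061 bgr [ 61.  86. 140.]
```

View pics/s4c.png

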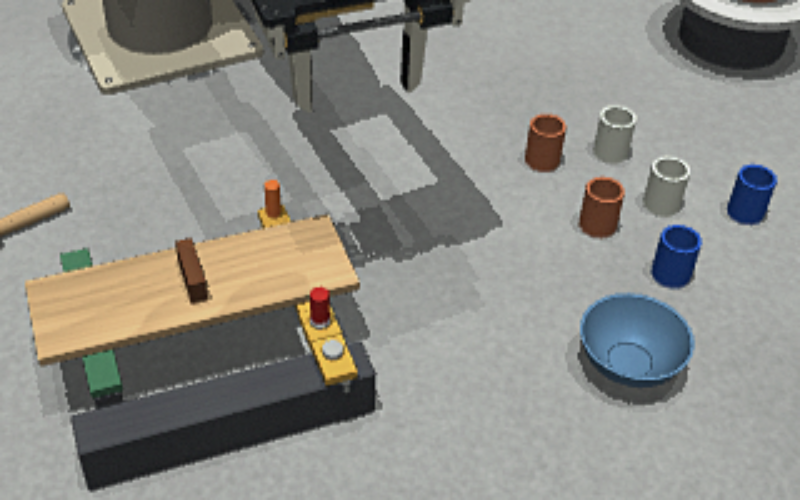

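Emit:
{"op": "send_rows", "data": {
  "plan": [
    [[-0.5, -0.13, 0.66, 0, -0.75], [-0.5, -0.13, 0.66, 0, -0.75], [-0.5, -0.13, 0.66, 0, -0.75], [-0.5, -0.13, 0.66, 0, -0.75], [-0.5, -0.13, 0.66, 0, -0.75], [-0.5, -0.13, 0.66, 0, -0.75], [-0.5, -0.13, 0.66, 0, -0.75], [-0.5, -0.13, 0.66, 0, -0.75]]
  ]
}}

```text
t: 27.52
tool_pos: [0.4643, 0.1962, 0.2306]
orientation: [1.352, 2.836, -0.001]
force: [0.1, -0.2, 0.8]
opening: 0.0695
gripper_force: 0.0
```

Emit:
{"op": "send_rows", "data": {
  "plan": [
    [[-0.5, -0.13, 0.66, 0, -0.75], [-0.5, -0.13, 0.66, 0, -0.75], [-0.5, -0.13, 0.66, 0, -0.75], [-0.5, -0.13, 0.66, 0, -0.75], [-0.5, -0.13, 0.66, 0, -0.75], [-0.5, -0.13, 0.66, 0, -0.75], [-0.5, -0.13, 0.66, 0, -0.75], [-0.5, -0.13, 0.66, 0, -0.75], [-0.5, -0.13, 0.66, 0, -0.75], [-0.5, -0.13, 0.66, 0, -0.75]]
  ]
}}

```text
t: 28.35
tool_pos: [0.4381, 0.3287, 0.2307]
orientation: [2.326, 2.112, -0.0]
force: [0.0, -0.2, 0.5]
opening: 0.0695
gripper_force: 0.0
```

```bash
cat > cups.py <<'E'
from h import *
s=telemetry.read_state(); print('tcp',s["tool_pos"].round(4),'yaw',np.degrees(s["q"][0]-s["q"][5]).round(1),'open',s["opening"])
def cups(n,z0,z1,box):
    im,d,K,E=shot(n); P=cloud(d,K,E)
    k=((P[...,2]>z0)&(P[...,2]<z1)&(P[...,0]>box[0])&(P[...,0]<box[1])&(P[...,1]>box[2])&(P[...,1]<box[3])).astype(np.uint8)
    N,l,st,cc=cv2.connectedComponentsWithStats(k,connectivity=8)
    for i in range(1,N):
        if st[i,4]<40: continue
        p=P[l==i]; c,r=cv2.minEnclosingCircle((p[:,:2]*1e3).astype(np.float32)); print(n,'cup',st[i,4],np.round(c,1),round(r,1),'z',np.percentile(p[:,2],95).round(3),np.median(im[l==i],0))
for n in ("wrist","scene","top"): cups(n,.047,.065,(.36,.72,.24,.6))
E
python3 cups.py
```

```text
tcp [0.4381 0.3287 0.2307] yaw -5.5 open 0.06950900394459009
wrist cup 1016 [555.6 417.6] 21.0 z 0.056 [249.  248.  246.5]
wrist cup 778 [454.8 415.5] 20.8 z 0.056 [202. 212. 211.]
wrist cup 1122 [651.  361.7] 21.3 z 0.056 [205.  98.  52.]
wrist cup 848 [555.2 331.5] 21.1 z 0.056 [ 89. 131. 222.]
wrist cup 706 [435.6 332.4] 20.9 z 0.056 [ 72.  105.  183.5]
scene cup 93 [457.4 417.4] 22.9 z 0.058 [ 99. 107. 105.]
scene cup 88 [438.1 334.2] 22.0 z 0.057 [36. 52. 86.]
scene cup 104 [558.1 421. ] 21.8 z 0.057 [107. 116. 114.]
scene cup 109 [607.8 499.3] 22.6 z 0.057 [88. 43. 21.]
scene cup 106 [557.5 333. ] 22.7 z 0.057 [38. 54. 89.]
scene cup 117 [652.7 363.1] 22.7 z 0.057 [88. 43. 22.]
top cup 68 [649.9 363.1] 20.8 z 0.059 [139.   76.5  53. ]
top cup 62 [554.2 332.7] 21.0 z 0.059 [ 52.5  71.5 118.5]
```

Emit:
{"op": "send_rows", "data": {
  "plan": [
    [[-0.5, -0.01, 0.02, -0.2, 0], [-0.5, -0.01, 0.02, -0.4, 0], [-0.5, -0.01, 0.02, -0.6, 0], [-0.5, -0.01, 0.02, -0.8, 0], [-0.5, -0.01, 0.02, -0.95, 0], [-0.5, -0.01, 0.02, -0.95, 0], [-0.5, -0.01, 0.02, -0.95, 0], [0.4, -0.01, 0.02, -0.95, 0], [0.4, -0.01, 0.02, -0.95, 0], [0.4, -0.01, 0.02, -0.95, 0], [0.4, -0.01, 0.02, -0.95, 0], [0.4, -0.01, 0.02, -0.95, 0], [0.4, -0.01, 0.02, -0.95, 0], [0.4, -0.01, 0.02, -0.95, 0], [0.4, -0.01, 0.02, -0.95, 0]]
  ],
  "force": 15
}}

```text
t: 29.75
tool_pos: [0.4366, 0.3341, 0.0425]
orientation: [2.328, 2.109, 0.004]
force: [-1.5, 0.1, 6.5]
opening: 0.0424
gripper_force: 15.0
```

Emit:
{"op": "send_rows", "data": {
  "plan": [
    [[0.4, 0, 0, 0.2, 0], [0.4, 0, 0, 0.4, 0], [0.4, 0, 0, 0.6, 0], [0.4, 0, 0, 0.8, 0], [0.4, 0, 0, 0.95, 0], [0.4, 0, 0, 0.95, 0], [0.4, 0, 0, 0.95, 0]]
  ]
}}

```text
t: 30.33
tool_pos: [0.4368, 0.3342, 0.2338]
orientation: [2.328, 2.108, 0.009]
force: [0.8, 0.1, -1.8]
opening: 0.0423
gripper_force: 15.0
```

Emit:
{"op": "send_rows", "data": {
  "plan": [
    [[0.4, 0.157, -0.92, 0, 0], [0.4, 0.157, -0.92, 0, 0], [0.4, 0.157, -0.92, 0, 0], [0.4, 0.157, -0.92, 0, 0], [0.4, 0.157, -0.92, 0, 0], [0.4, 0.157, -0.92, 0, 0]]
  ]
}}

```text
t: 30.83
tool_pos: [0.4664, 0.1453, 0.2286]
orientation: [-2.333, -2.104, 0.006]
force: [-1.3, -0.3, -0.3]
opening: 0.0423
gripper_force: 15.0
```

Emit:
{"op": "send_rows", "data": {
  "plan": [
    [[0.4, 0.157, -0.92, 0, 0], [0.4, 0.157, -0.92, 0, 0], [0.4, 0.157, -0.92, 0, 0], [0.4, 0.157, -0.92, 0, 0], [0.4, 0.157, -0.92, 0, 0], [0.4, 0.157, -0.92, 0, 0]]
  ]
}}

```text
t: 31.33
tool_pos: [0.4978, -0.0378, 0.2288]
orientation: [-2.332, -2.103, 0.004]
force: [0.1, 0.5, -1.8]
opening: 0.0423
gripper_force: 15.0
```

Emit:
{"op": "send_rows", "data": {
  "plan": [
    [[0.4, 0.157, -0.92, 0, 0], [0.4, 0.157, -0.92, 0, 0], [0.4, 0.157, -0.92, 0, 0], [0.4, 0.157, -0.92, 0, 0], [0.4, 0.157, -0.92, 0, 0], [0.4, 0.157, -0.92, 0, 0], [0.4, 0.157, -0.92, 0, 0], [0.4, 0.157, -0.92, 0, 0], [0.4, 0.157, -0.92, 0, 0]]
  ]
}}

```text
t: 32.08
tool_pos: [0.5297, -0.2166, 0.2301]
orientation: [-2.326, -2.11, 0.0]
force: [-0.7, 0.5, -0.2]
opening: 0.0421
gripper_force: 15.0
```

Emit:
{"op": "send_rows", "data": {
  "plan": [
    [[0.4, 0, -0.005, -0.15, 0], [0.4, 0, -0.005, -0.3, 0], [0.4, 0, -0.005, -0.4, 0], [0.4, 0, -0.005, -0.45, 0], [0.4, 0, -0.005, -0.47, 0], [0.4, 0, -0.005, -0.48, 0], [0.4, 0, -0.005, -0.48, 0]]
  ]
}}

```text
t: 32.67
tool_pos: [0.5304, -0.2194, 0.1359]
orientation: [2.327, 2.109, 0.001]
force: [0.6, -0.1, -1.5]
opening: 0.0422
gripper_force: 15.0
```

Emit:
{"op": "send_rows", "data": {
  "plan": [
    [[0.4, 0, 0, -0.005, 0], [0.4, 0, 0, -0.01, 0], [0.4, 0, 0, -0.01, 0], [0.4, 0, 0, -0.01, 0]]
  ]
}}

```text
t: 33.0
tool_pos: [0.5301, -0.2198, 0.1335]
orientation: [2.328, 2.108, 0.001]
force: [-0.6, 0.4, -1.5]
opening: 0.042
gripper_force: 15.0
```

Emit:
{"op": "send_rows", "data": {
  "plan": [
    [[0.4, 0, 0, -0.006, 0], [0.4, 0, 0, -0.01, 0], [0.4, 0, 0, -0.01, 0], [0.4, 0, 0, -0.01, 0]]
  ]
}}

```text
t: 33.33
tool_pos: [0.5302, -0.2199, 0.1325]
orientation: [2.328, 2.108, 0.001]
force: [-3.1, 1.2, 8.4]
opening: 0.0425
gripper_force: 15.0
```

Emit:
{"op": "send_rows", "data": {
  "plan": [
    [[-0.5, 0, 0, 0.005, 0], [-0.5, 0, 0, 0.005, 0], [-0.5, 0, 0, 0.005, 0], [-0.5, 0, 0, 0.005, 0], [-0.5, 0, 0, 0.005, 0], [-0.5, 0, 0, 0.2, 0], [-0.5, 0, 0, 0.4, 0], [-0.5, 0, 0, 0.5, 0], [-0.5, 0, 0, 0.5, 0]]
  ]
}}

```text
t: 34.08
tool_pos: [0.5325, -0.221, 0.2376]
orientation: [2.322, 2.103, 0.005]
force: [1.4, -0.2, 1.6]
opening: 0.0697
gripper_force: 0.0
```

Emit:
{"op": "send_rows", "data": {
  "plan": [
    [[-0.5, -0.093, 0.8, 0, 0], [-0.5, -0.093, 0.8, 0, 0], [-0.5, -0.093, 0.8, 0, 0], [-0.5, -0.093, 0.8, 0, 0], [-0.5, -0.093, 0.8, 0, 0], [-0.5, -0.093, 0.8, 0, 0]]
  ]
}}

```text
t: 34.58
tool_pos: [0.5108, -0.0579, 0.2302]
orientation: [-2.325, -2.113, 0.001]
force: [0.4, -0.6, -0.0]
opening: 0.07
gripper_force: 0.0
```

Emit:
{"op": "send_rows", "data": {
  "plan": [
    [[-0.5, -0.093, 0.8, 0, 0], [-0.5, -0.093, 0.8, 0, 0], [-0.5, -0.093, 0.8, 0, 0], [-0.5, -0.093, 0.8, 0, 0], [-0.5, -0.093, 0.8, 0, 0], [-0.5, -0.093, 0.8, 0, 0]]
  ]
}}

```text
t: 35.08
tool_pos: [0.4925, 0.1009, 0.2303]
orientation: [-2.326, -2.112, 0.001]
force: [0.5, -0.2, -0.4]
opening: 0.0698
gripper_force: 0.0
```

Emit:
{"op": "send_rows", "data": {
  "plan": [
    [[-0.5, -0.093, 0.8, 0, 0], [-0.5, -0.093, 0.8, 0, 0], [-0.5, -0.093, 0.8, 0, 0], [-0.5, -0.093, 0.8, 0, 0], [-0.5, -0.093, 0.8, 0, 0], [-0.5, -0.093, 0.8, 0, 0]]
  ]
}}

```text
t: 35.58
tool_pos: [0.4745, 0.2601, 0.2302]
orientation: [2.327, 2.11, -0.002]
force: [0.4, -0.8, -0.5]
opening: 0.0697
gripper_force: 0.0
```

Emit:
{"op": "send_rows", "data": {
  "plan": [
    [[-0.5, -0.093, 0.78, 0, 0], [-0.5, -0.093, 0.78, 0, 0], [-0.5, -0.093, 0.78, 0, 0], [-0.5, -0.093, 0.78, 0, 0], [-0.5, -0.093, 0.78, 0, 0], [-0.5, -0.093, 0.78, 0, 0], [-0.5, -0.093, 0.78, 0, 0], [-0.5, -0.093, 0.78, 0, 0]]
  ]
}}

```text
t: 36.25
tool_pos: [0.4567, 0.4141, 0.2307]
orientation: [2.331, 2.105, -0.001]
force: [0.2, -0.3, 0.5]
opening: 0.0696
gripper_force: 0.0
```

```bash
cat >> cups.py <<'E'
print('--deck'); cups("scene",.125,.16,(.47,.6,-.3,.02)); cups("top",.125,.16,(.47,.6,-.3,.02))
E
python3 cups.py
```

```text
tcp [0.4567 0.4141 0.2307] yaw -5.8 open 0.06956025304066187
wrist cup 1087 [605.2 497.1] 21.1 z 0.056 [238. 131.  70.]
wrist cup 819 [555.5 417.8] 21.0 z 0.056 [249. 250. 248.]
wrist cup 710 [454.9 415.5] 21.1 z 0.056 [222.5 228.  226.5]
wrist cup 935 [651.5 361.8] 21.6 z 0.056 [210. 102.  53.]
wrist cup 407 [556.1 332.4] 20.9 z 0.056 [ 84. 125. 214.]
scene cup 97 [457.5 418.8] 24.0 z 0.058 [103. 112. 110.]
scene cup 102 [558.6 419.3] 22.4 z 0.058 [107.5 117.  115. ]
scene cup 113 [608.8 500.6] 21.9 z 0.058 [88. 43. 22.]
scene cup 107 [557.3 333.9] 22.9 z 0.057 [39. 55. 89.]
scene cup 116 [654.1 364.5] 22.4 z 0.057 [88. 43. 22.]
top cup 71 [649.6 362.7] 20.9 z 0.059 [140.  77.  53.]
top cup 67 [554.2 418.5] 20.9 z 0.059 [134. 142. 141.]
top cup 63 [554.1 332.5] 21.4 z 0.059 [ 57.  78. 134.]
top cup 67 [452.4 416.4] 21.7 z 0.059 [101. 109. 112.]
--deck
scene cup 272 [ 531.1 -219.6] 23.0 z 0.145 [36.5 53.  87. ]
top cup 112 [ 528.3 -219.6] 21.6 z 0.149 [ 48.  63. 103.]
```

Emit:
{"op": "send_rows", "data": {
  "plan": [
    [[-0.5, -0.005, 0.01, -0.2, 0], [-0.5, -0.005, 0.01, -0.4, 0], [-0.5, -0.005, 0.01, -0.6, 0], [-0.5, -0.005, 0.01, -0.8, 0], [-0.5, -0.005, 0.01, -0.95, 0], [-0.5, -0.005, 0.01, -0.95, 0], [-0.5, -0.005, 0.01, -0.95, 0], [0.4, -0.005, 0.01, -0.95, 0], [0.4, -0.005, 0.01, -0.95, 0], [0.4, -0.005, 0.01, -0.95, 0], [0.4, -0.005, 0.01, -0.95, 0], [0.4, -0.005, 0.01, -0.95, 0], [0.4, -0.005, 0.01, -0.95, 0], [0.4, -0.005, 0.01, -0.95, 0], [0.4, -0.005, 0.01, -0.95, 0]]
  ]
}}

```text
t: 37.75
tool_pos: [0.4553, 0.4191, 0.0425]
orientation: [2.328, 2.109, 0.004]
force: [0.2, -1.4, 6.4]
opening: 0.0419
gripper_force: 15.0
```

Emit:
{"op": "send_rows", "data": {
  "plan": [
    [[0.4, 0, 0, 0.2, 0], [0.4, 0, 0, 0.4, 0], [0.4, 0, 0, 0.6, 0], [0.4, 0, 0, 0.8, 0], [0.4, 0, 0, 0.95, 0], [0.4, 0, 0, 0.95, 0], [0.4, 0, 0, 0.95, 0]]
  ]
}}

```text
t: 38.33
tool_pos: [0.4556, 0.4194, 0.234]
orientation: [2.328, 2.108, 0.009]
force: [0.2, -0.0, -1.5]
opening: 0.0417
gripper_force: 15.0
```

Emit:
{"op": "send_rows", "data": {
  "plan": [
    [[0.4, 0.133, -0.97, 0, 0], [0.4, 0.133, -0.97, 0, 0], [0.4, 0.133, -0.97, 0, 0], [0.4, 0.133, -0.97, 0, 0], [0.4, 0.133, -0.97, 0, 0], [0.4, 0.133, -0.97, 0, 0]]
  ]
}}

```text
t: 38.83
tool_pos: [0.4805, 0.2191, 0.2283]
orientation: [2.333, 2.104, -0.008]
force: [-0.2, -0.1, -1.5]
opening: 0.0412
gripper_force: 15.0
```

Emit:
{"op": "send_rows", "data": {
  "plan": [
    [[0.4, 0.133, -0.97, 0, 0], [0.4, 0.133, -0.97, 0, 0], [0.4, 0.133, -0.97, 0, 0], [0.4, 0.133, -0.97, 0, 0], [0.4, 0.133, -0.97, 0, 0], [0.4, 0.133, -0.97, 0, 0]]
  ]
}}

```text
t: 39.33
tool_pos: [0.507, 0.0258, 0.2286]
orientation: [-2.333, -2.103, 0.006]
force: [-0.1, -0.0, -0.7]
opening: 0.0412
gripper_force: 15.0
```

Emit:
{"op": "send_rows", "data": {
  "plan": [
    [[0.4, 0.133, -0.97, 0, 0], [0.4, 0.133, -0.97, 0, 0], [0.4, 0.133, -0.97, 0, 0], [0.4, 0.133, -0.97, 0, 0], [0.4, 0.133, -0.97, 0, 0], [0.4, 0.133, -0.97, 0, 0], [0.4, 0.133, -0.97, 0, 0], [0.4, 0.133, -0.97, 0, 0], [0.4, 0.133, -0.97, 0, 0]]
  ]
}}

```text
t: 40.08
tool_pos: [0.5339, -0.1618, 0.2299]
orientation: [-2.326, -2.109, 0.0]
force: [-0.1, 0.8, -1.0]
opening: 0.0414
gripper_force: 15.0
```

Emit:
{"op": "send_rows", "data": {
  "plan": [
    [[0.4, 0, 0, -0.15, 0], [0.4, 0, 0, -0.3, 0], [0.4, 0, 0, -0.4, 0], [0.4, 0, 0, -0.45, 0], [0.4, 0, 0, -0.47, 0], [0.4, 0, 0, -0.48, 0], [0.4, 0, 0, -0.487, 0], [0.4, 0, 0, -0.493, 0], [0.4, 0, 0, -0.497, 0], [0.4, 0, 0, -0.497, 0], [0.4, 0, 0, -0.497, 0]]
  ]
}}

```text
t: 41.0
tool_pos: [0.5349, -0.1639, 0.1326]
orientation: [2.328, 2.107, 0.002]
force: [1.2, -0.3, 2.2]
opening: 0.0413
gripper_force: 15.0
```

Emit:
{"op": "send_rows", "data": {
  "plan": [
    [[-0.5, 0, 0, 0.003, 0], [-0.5, 0, 0, 0.003, 0], [-0.5, 0, 0, 0.003, 0], [-0.5, 0, 0, 0.003, 0], [-0.5, 0, 0, 0.003, 0], [-0.5, 0, 0, 0.2, 0], [-0.5, 0, 0, 0.4, 0], [-0.5, 0, 0, 0.497, 0], [-0.5, 0, 0, 0.497, 0]]
  ]
}}

```text
t: 41.75
tool_pos: [0.5369, -0.1647, 0.2375]
orientation: [2.322, 2.103, 0.007]
force: [0.0, 0.7, 0.8]
opening: 0.0698
gripper_force: 0.0
```

Emit:
{"op": "send_rows", "data": {
  "plan": [
    [[-0.5, 0.035, 0.97, 0, 0], [-0.5, 0.035, 0.97, 0, 0], [-0.5, 0.035, 0.97, 0, 0], [-0.5, 0.035, 0.97, 0, 0], [-0.5, 0.035, 0.97, 0, 0], [-0.5, 0.035, 0.97, 0, 0]]
  ]
}}

```text
t: 42.25
tool_pos: [0.5405, 0.0354, 0.23]
orientation: [-2.322, -2.113, -0.001]
force: [-0.7, -0.8, 0.8]
opening: 0.07
gripper_force: 0.0
```

Emit:
{"op": "send_rows", "data": {
  "plan": [
    [[-0.5, 0.035, 0.97, 0, 0], [-0.5, 0.035, 0.97, 0, 0], [-0.5, 0.035, 0.97, 0, 0], [-0.5, 0.035, 0.97, 0, 0], [-0.5, 0.035, 0.97, 0, 0], [-0.5, 0.035, 0.97, 0, 0]]
  ]
}}

```text
t: 42.75
tool_pos: [0.5473, 0.2289, 0.2298]
orientation: [-2.323, -2.112, 0.0]
force: [0.2, -0.6, 0.1]
opening: 0.0695
gripper_force: 0.0
```

Emit:
{"op": "send_rows", "data": {
  "plan": [
    [[-0.5, 0.035, 0.97, 0, 0], [-0.5, 0.035, 0.97, 0, 0], [-0.5, 0.035, 0.97, 0, 0], [-0.5, 0.035, 0.97, 0, 0], [-0.5, 0.035, 0.97, 0, 0], [-0.5, 0.035, 0.97, 0, 0], [-0.5, 0.035, 0.97, 0, 0], [-0.5, 0.035, 0.97, 0, 0], [-0.5, 0.035, 0.97, 0, 0]]
  ]
}}

```text
t: 43.5
tool_pos: [0.5557, 0.4167, 0.2305]
orientation: [2.33, 2.107, -0.001]
force: [0.1, 0.2, 0.1]
opening: 0.0697
gripper_force: 0.0
```

```bash
python3 cups.py
```

```text
tcp [0.5557 0.4167 0.2305] yaw -5.8 open 0.06966963605960313
wrist cup 811 [605.3 497.3] 20.9 z 0.056 [175.  84.  47.]
wrist cup 711 [555.6 417.7] 21.0 z 0.056 [234. 236. 235.]
wrist cup 713 [651.4 362.1] 21.1 z 0.056 [230. 122.  68.]
wrist cup 713 [555.5 331.7] 21.0 z 0.056 [ 86. 127. 212.]
scene cup 104 [559.3 420.6] 23.3 z 0.057 [106.5 116.  113.5]
scene cup 110 [607.8 500.3] 22.7 z 0.057 [84. 41. 19.]
scene cup 106 [559.3 335. ] 23.9 z 0.057 [38.5 54.5 90. ]
scene cup 112 [655.1 365.3] 22.9 z 0.057 [90. 44. 23.]
top cup 73 [649.6 362.5] 21.3 z 0.058 [131.  73.  51.]
top cup 46 [554.4 417.5] 20.9 z 0.059 [113.5 122.5 124.5]
top cup 59 [553.5 332.2] 20.7 z 0.058 [ 54.  74. 123.]
--deck
scene cup 268 [ 536.9 -164.1] 21.7 z 0.145 [108. 116. 114.]
scene cup 270 [ 532.9 -217.8] 23.0 z 0.146 [37. 53. 88.]
top cup 105 [ 532.9 -165.3] 20.7 z 0.148 [100. 105. 106.]
top cup 112 [ 528.6 -219.4] 21.6 z 0.148 [47.  61.  95.5]
```

Emit:
{"op": "send_rows", "data": {
  "plan": [
    [[-0.5, 0, 0.002, -0.2, 0], [-0.5, 0, 0.002, -0.4, 0], [-0.5, 0, 0.002, -0.6, 0], [-0.5, 0, 0.002, -0.8, 0], [-0.5, 0, 0.002, -0.95, 0], [-0.5, 0, 0.002, -0.95, 0], [-0.5, 0, 0.002, -0.95, 0], [0.4, 0, 0.002, -0.95, 0], [0.4, 0, 0.002, -0.95, 0], [0.4, 0, 0.002, -0.95, 0], [0.4, 0, 0.002, -0.95, 0], [0.4, 0, 0.002, -0.95, 0], [0.4, 0, 0.002, -0.95, 0], [0.4, 0, 0.002, -0.95, 0], [0.4, 0, 0.002, -0.95, 0]]
  ]
}}

```text
t: 45.0
tool_pos: [0.5562, 0.4195, 0.0429]
orientation: [2.328, 2.108, 0.004]
force: [0.2, -0.4, 6.9]
opening: 0.0424
gripper_force: 15.0
```

Emit:
{"op": "send_rows", "data": {
  "plan": [
    [[0.4, 0, 0, 0.2, 0], [0.4, 0, 0, 0.4, 0], [0.4, 0, 0, 0.6, 0], [0.4, 0, 0, 0.8, 0], [0.4, 0, 0, 0.95, 0], [0.4, 0, 0, 0.95, 0], [0.4, 0, 0, 0.95, 0]]
  ]
}}

```text
t: 45.58
tool_pos: [0.5564, 0.4197, 0.2345]
orientation: [2.328, 2.108, 0.009]
force: [-0.1, 0.6, -0.9]
opening: 0.042
gripper_force: 15.0
```

Emit:
{"op": "send_rows", "data": {
  "plan": [
    [[0.4, -0.02, -0.835, 0, 0], [0.4, -0.02, -0.835, 0, 0], [0.4, -0.02, -0.835, 0, 0], [0.4, -0.02, -0.835, 0, 0], [0.4, -0.02, -0.835, 0, 0], [0.4, -0.02, -0.835, 0, 0]]
  ]
}}

```text
t: 46.08
tool_pos: [0.5502, 0.2491, 0.2283]
orientation: [-2.331, -2.104, 0.006]
force: [-0.0, -0.2, -1.0]
opening: 0.0426
gripper_force: 15.0
```

Emit:
{"op": "send_rows", "data": {
  "plan": [
    [[0.4, -0.02, -0.835, 0, 0], [0.4, -0.02, -0.835, 0, 0], [0.4, -0.02, -0.835, 0, 0], [0.4, -0.02, -0.835, 0, 0], [0.4, -0.02, -0.835, 0, 0], [0.4, -0.02, -0.835, 0, 0]]
  ]
}}

```text
t: 46.58
tool_pos: [0.5468, 0.0837, 0.2295]
orientation: [-2.331, -2.104, 0.002]
force: [0.5, 0.0, -1.2]
opening: 0.0423
gripper_force: 15.0
```

Emit:
{"op": "send_rows", "data": {
  "plan": [
    [[0.4, -0.02, -0.835, 0, 0], [0.4, -0.02, -0.835, 0, 0], [0.4, -0.02, -0.835, 0, 0], [0.4, -0.02, -0.835, 0, 0], [0.4, -0.02, -0.835, 0, 0], [0.4, -0.02, -0.835, 0, 0], [0.4, -0.02, -0.835, 0, 0], [0.4, -0.02, -0.835, 0, 0], [0.4, -0.02, -0.835, 0, 0]]
  ]
}}

```text
t: 47.33
tool_pos: [0.5434, -0.0801, 0.2305]
orientation: [-2.325, -2.111, -0.0]
force: [-0.4, -0.6, -0.4]
opening: 0.0426
gripper_force: 15.0
```

Emit:
{"op": "send_rows", "data": {
  "plan": [
    [[0.4, 0, 0, -0.15, 0], [0.4, 0, 0, -0.3, 0], [0.4, 0, 0, -0.4, 0], [0.4, 0, 0, -0.45, 0], [0.4, 0, 0, -0.47, 0], [0.4, 0, 0, -0.48, 0], [0.4, 0, 0, -0.487, 0], [0.4, 0, 0, -0.493, 0], [0.4, 0, 0, -0.497, 0], [0.4, 0, 0, -0.497, 0], [0.4, 0, 0, -0.497, 0]]
  ]
}}

```text
t: 48.25
tool_pos: [0.5441, -0.0824, 0.1328]
orientation: [2.327, 2.107, 0.002]
force: [-0.0, 0.2, 3.4]
opening: 0.0423
gripper_force: 15.0
```

Emit:
{"op": "send_rows", "data": {
  "plan": [
    [[-0.5, 0, 0, 0.003, 0], [-0.5, 0, 0, 0.003, 0], [-0.5, 0, 0, 0.003, 0], [-0.5, 0, 0, 0.003, 0], [-0.5, 0, 0, 0.003, 0], [-0.5, 0, 0, 0.2, 0], [-0.5, 0, 0, 0.4, 0], [-0.5, 0, 0, 0.497, 0], [-0.5, 0, 0, 0.497, 0]]
  ]
}}

```text
t: 49.0
tool_pos: [0.546, -0.0829, 0.2374]
orientation: [2.323, 2.103, 0.008]
force: [-0.3, -0.3, 0.4]
opening: 0.0696
gripper_force: 0.0
```

Emit:
{"op": "send_rows", "data": {
  "plan": [
    [[-0.5, 0.021, 0.69, 0, 0], [-0.5, 0.021, 0.69, 0, 0], [-0.5, 0.021, 0.69, 0, 0], [-0.5, 0.021, 0.69, 0, 0], [-0.5, 0.021, 0.69, 0, 0]]
  ]
}}

```text
t: 49.42
tool_pos: [0.5468, 0.059, 0.2299]
orientation: [-2.323, -2.113, 0.001]
force: [0.3, -1.1, 0.2]
opening: 0.0697
gripper_force: 0.0
```

Emit:
{"op": "send_rows", "data": {
  "plan": [
    [[-0.5, 0.021, 0.69, 0, 0], [-0.5, 0.021, 0.69, 0, 0], [-0.5, 0.021, 0.69, 0, 0], [-0.5, 0.021, 0.69, 0, 0], [-0.5, 0.021, 0.69, 0, 0]]
  ]
}}

```text
t: 49.83
tool_pos: [0.5512, 0.1957, 0.23]
orientation: [-2.325, -2.112, 0.001]
force: [1.5, -0.3, -0.4]
opening: 0.0695
gripper_force: 0.0
```

Emit:
{"op": "send_rows", "data": {
  "plan": [
    [[-0.5, 0.021, 0.69, 0, 0], [-0.5, 0.021, 0.69, 0, 0], [-0.5, 0.021, 0.69, 0, 0], [-0.5, 0.021, 0.69, 0, 0], [-0.5, 0.021, 0.69, 0, 0], [-0.5, 0.021, 0.69, 0, 0], [-0.5, 0.021, 0.69, 0, 0], [-0.5, 0.021, 0.69, 0, 0]]
  ]
}}

```text
t: 50.5
tool_pos: [0.5564, 0.3295, 0.2308]
orientation: [2.331, 2.106, -0.001]
force: [-0.3, 0.5, 0.5]
opening: 0.0699
gripper_force: 0.0
```

```bash
python3 cups.py
```

```text
tcp [0.5564 0.3295 0.2308] yaw -5.8 open 0.06989552835303824
wrist cup 845 [651.3 361.8] 21.0 z 0.056 [213. 106.  59.]
wrist cup 708 [555.7 331.5] 20.9 z 0.056 [ 78.  115.5 200. ]
scene cup 106 [608.1 497.7] 22.9 z 0.058 [90.5 44.  22. ]
scene cup 104 [557.4 333.1] 21.9 z 0.057 [38.  55.  90.5]
scene cup 110 [655.5 365. ] 22.9 z 0.057 [91.5 44.5 21. ]
top cup 56 [603.1 499.1] 21.3 z 0.059 [126.5  67.   48. ]
--deck
scene cup 250 [544.7 -82.6] 23.5 z 0.146 [109. 119. 116.]
scene cup 261 [ 536.2 -164.8] 21.7 z 0.146 [109. 118. 115.]
scene cup 265 [ 532.2 -218.5] 21.7 z 0.145 [38. 54. 89.]
top cup 98 [542.3 -82.9] 20.9 z 0.147 [109.  109.5 110.5]
top cup 101 [ 533.  -165.9] 20.9 z 0.148 [103. 106. 107.]
top cup 115 [ 528.9 -219.6] 21.2 z 0.148 [48. 62. 98.]
```

Emit:
{"op": "send_rows", "data": {
  "plan": [
    [[-0.5, 0, 0.003, -0.2, 0], [-0.5, 0, 0.003, -0.4, 0], [-0.5, 0, 0.003, -0.6, 0], [-0.5, 0, 0.003, -0.8, 0], [-0.5, 0, 0.003, -0.95, 0], [-0.5, 0, 0.003, -0.95, 0], [-0.5, 0, 0.003, -0.95, 0], [0.4, 0, 0.003, -0.95, 0], [0.4, 0, 0.003, -0.95, 0], [0.4, 0, 0.003, -0.95, 0], [0.4, 0, 0.003, -0.95, 0], [0.4, 0, 0.003, -0.95, 0], [0.4, 0, 0.003, -0.95, 0], [0.4, 0, 0.003, -0.95, 0], [0.4, 0, 0.003, -0.95, 0]]
  ]
}}

```text
t: 52.0
tool_pos: [0.5567, 0.3329, 0.0426]
orientation: [2.328, 2.108, 0.004]
force: [-0.9, -1.1, 6.6]
opening: 0.0414
gripper_force: 15.0
```

Emit:
{"op": "send_rows", "data": {
  "plan": [
    [[0.4, 0, 0, 0.2, 0], [0.4, 0, 0, 0.4, 0], [0.4, 0, 0, 0.6, 0], [0.4, 0, 0, 0.8, 0], [0.4, 0, 0, 0.95, 0], [0.4, 0, 0, 0.95, 0], [0.4, 0, 0, 0.95, 0]]
  ]
}}

```text
t: 52.58
tool_pos: [0.5571, 0.3331, 0.2342]
orientation: [2.327, 2.108, 0.009]
force: [0.1, 0.1, -1.5]
opening: 0.0411
gripper_force: 15.0
```

Emit:
{"op": "send_rows", "data": {
  "plan": [
    [[0.4, -0.02, -0.9, 0, 0], [0.4, -0.02, -0.9, 0, 0], [0.4, -0.02, -0.9, 0, 0], [0.4, -0.02, -0.9, 0, 0], [0.4, -0.02, -0.9, 0, 0], [0.4, -0.02, -0.9, 0, 0]]
  ]
}}

```text
t: 53.08
tool_pos: [0.5508, 0.1488, 0.2286]
orientation: [-2.332, -2.103, 0.006]
force: [0.1, 0.2, -0.9]
opening: 0.0414
gripper_force: 15.0
```

Emit:
{"op": "send_rows", "data": {
  "plan": [
    [[0.4, -0.02, -0.9, 0, 0], [0.4, -0.02, -0.9, 0, 0], [0.4, -0.02, -0.9, 0, 0], [0.4, -0.02, -0.9, 0, 0], [0.4, -0.02, -0.9, 0, 0], [0.4, -0.02, -0.9, 0, 0], [0.4, -0.02, -0.9, 0, 0], [0.4, -0.02, -0.9, 0, 0], [0.4, -0.02, -0.9, 0, 0], [0.4, -0.02, -0.9, 0, 0]]
  ]
}}

```text
t: 53.92
tool_pos: [0.5478, -0.026, 0.2306]
orientation: [-2.326, -2.111, 0.0]
force: [-1.1, 0.7, -0.4]
opening: 0.0414
gripper_force: 15.0
```

Emit:
{"op": "send_rows", "data": {
  "plan": [
    [[0.4, 0, 0, -0.15, 0], [0.4, 0, 0, -0.3, 0], [0.4, 0, 0, -0.4, 0], [0.4, 0, 0, -0.45, 0], [0.4, 0, 0, -0.47, 0], [0.4, 0, 0, -0.48, 0], [0.4, 0, 0, -0.487, 0], [0.4, 0, 0, -0.493, 0], [0.4, 0, 0, -0.497, 0], [0.4, 0, 0, -0.497, 0], [0.4, 0, 0, -0.497, 0]]
  ]
}}

```text
t: 54.83
tool_pos: [0.5486, -0.0277, 0.1325]
orientation: [2.328, 2.108, 0.002]
force: [0.8, -0.3, 1.6]
opening: 0.0411
gripper_force: 15.0
```

Emit:
{"op": "send_rows", "data": {
  "plan": [
    [[-0.35, 0, 0, 0.003, 0], [-0.35, 0, 0, 0.003, 0], [-0.35, 0, 0, 0.003, 0], [-0.35, 0, 0, 0.003, 0], [-0.35, 0, 0, 0.003, 0], [-0.35, 0, 0, 0.2, 0], [-0.35, 0, 0, 0.4, 0], [-0.35, 0, 0, 0.6, 0], [-0.35, 0, 0, 0.6, 0]]
  ]
}}

```text
t: 55.58
tool_pos: [0.5515, -0.0281, 0.2613]
orientation: [2.321, 2.102, 0.013]
force: [0.9, 0.8, 1.1]
opening: 0.0627
gripper_force: 0.0
```

Emit:
{"op": "send_rows", "data": {
  "plan": [
    [[-0.35, -0.4, 0.9, 0, 0], [-0.35, -0.4, 0.9, 0, 0], [-0.35, -0.4, 0.9, 0, 0], [-0.35, -0.4, 0.9, 0, 0], [-0.35, -0.4, 0.9, 0, 0], [-0.35, -0.4, 0.9, 0, 0], [-0.35, -0.4, 0.9, 0, 0], [-0.35, -0.4, 0.9, 0, 0], [-0.35, -0.4, 0.9, 0, 0], [-0.35, -0.4, 0.9, 0, 0]]
  ]
}}

```text
t: 56.42
tool_pos: [0.4682, 0.1513, 0.2513]
orientation: [2.331, 2.107, -0.0]
force: [-0.9, -0.8, -0.2]
opening: 0.0629
gripper_force: 0.0
```

```bash
python3 cups.py; python3 - <<'E'
from h import *
im,d,K,E=shot("scene","s5"); P=cloud(d,K,E)
for cc,sx,m in blobs(im,"wood",500,6000):
    q=P[m]; q=q[abs(q[:,2]-.09)<.008]
    if len(q)>400:
        A=np.c_[q[:,:2]-q[:,:2].mean(0),np.ones(len(q))];print('board',np.linalg.lstsq(A,q[:,2],rcond=None)[0].round(4),cv2.minAreaRect((q[:,:2]*1e3).astype(np.float32)))
k=(np.hypot(P[...,0]-.624,P[...,1]+.032)<.02)&(P[...,2]>.105); print('pin',P[k].max(0),np.median(P[k],0))
cv2.imwrite("pics/s5c.png",cv2.resize(im[120:320,50:450],(800,400)))
E
```

```text
tcp [0.4682 0.1513 0.2513] yaw -5.8 open 0.06288838093303639
scene cup 107 [608.9 500.7] 23.4 z 0.058 [90. 44. 21.]
scene cup 114 [655.1 365.2] 22.0 z 0.057 [90.  44.  22.5]
top cup 73 [605.  497.8] 22.2 z 0.058 [127.  71.  52.]
--deck
scene cup 243 [551.4 -25.9] 21.7 z 0.146 [38. 55. 90.]
scene cup 249 [545.5 -80.9] 22.1 z 0.146 [109. 117. 115.]
scene cup 262 [ 536.6 -164.2] 21.8 z 0.146 [108. 116. 114.]
scene cup 274 [ 531.1 -219.4] 22.6 z 0.146 [37. 53. 88.]
top cup 99 [546.5 -27.6] 21.0 z 0.149 [ 47.  64. 102.]
top cup 98 [542.8 -83.1] 21.4 z 0.149 [107.5 108.5 109. ]
top cup 105 [ 533.1 -165.3] 20.8 z 0.148 [ 99. 104. 105.]
top cup 117 [ 528.6 -220.2] 21.4 z 0.148 [46. 59. 94.]
board [0.0006 0.0013 0.0896] ((540.0425415039062, -121.48306274414062), (300.011474609375, 102.72571563720703), 84.58765411376953)
pin [ 0.63770776 -0.02036478  0.11828861] [ 0.63038994 -0.02907449  0.11571083]
```

View pics/s5c.png

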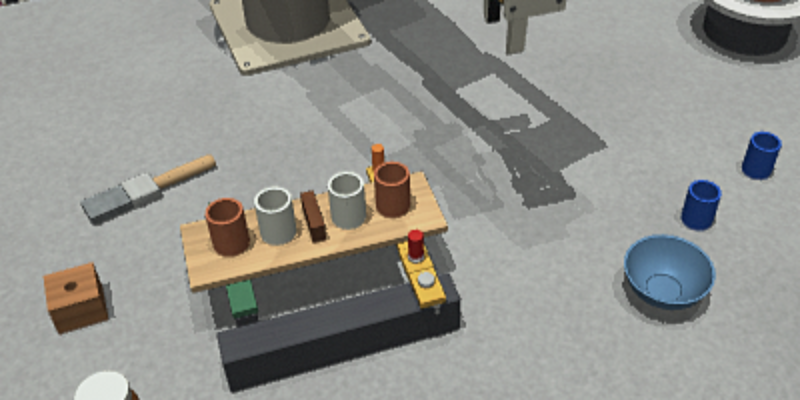

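All four cups stand upright on the level board, and the pin is seated with its knob top at about 117 mm.

```bash
python3 -c "
from plant import order; print(order.close_job())"
```

```text
the job is handed in; nothing more can be done
None
```

I handed the job in at about 57 s: the yellow arm is out in its detent and locked by the seated pin, the board lies flat on both rails with all four cups upright on it, and the robot never touched the jar, bowl or brush (the hand-in returned no verdict).

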